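# Pack the sample carrier and clamp it shut

### The job

Get the red sample carrier ready for the sampling round: nest all the steel cups on the mat upright inside one another in size order, the largest standing in the carrier's middle pocket, and lay every blue cold pack flat on the floor of an end bay, one to a bay. When all that is loaded, put the white lid on, fully home on the ledge all round, and only then swing the yellow clamp fully down over it. Leave the dishes, bottles and boxes on the bench where they are.

Things in the scene. Friction and masses are not known exactly. Their poses are not given: they have to be found in the camera images.
- carrier: Red sample carrier, a shallow tub fixed on the bench; origin: centre of its underside, +x away from the clamp side, y along the long side. Inner floor 8 mm up. Flat ledge 16 mm up all round (outside 128 x 232 mm); inside it a thin wall (outside 108 x 212, inside 98 x 202 mm) rises to 28 mm. Grey floor ribs, tops 18 mm up. Steel clamp cheeks, 54 mm wide, 90 mm tall, stand outside the -x side.
- nest_seat (a point): Centre, on the inner floor, of the carrier's middle pocket for the cups (80 x 80 mm between the ribs): where the largest cup's underside goes.
- bay_left (a point): End bay for one pack at the carrier's +y end, 98 mm (along x) by 46 mm: where the middle of a seated pack lies, 19 mm above the inner floor.
- bay_right (a point): The same for the end bay at -y.
- lid_seat (a point): Centre of the carrier at ledge height (16 mm above the bench): where the lid's origin comes when it is fully home; axes as the carrier's.
- clamp_pivot (a point): On the clamp's hinge axis (parallel to the carrier's y), 80 mm to the -x side of the carrier's centre, 81.5 mm above the bench; axes as the carrier's.
- clamp_tip (a point): Free end of the yellow clamp arm, 44 mm from the hinge axis, mid width; it moves with the arm.
- clamp (a joint): Yellow clamp arm, a flat bar 44 mm long, 36 mm wide (along y), 8 mm thick, hinged on the carrier's -x side. 0 rad: down, level over the lid's top edge, reaching 26 mm over a seated lid with 1.5 mm to spare; 1.57: upright; up to 2.1, tipped outwards away from the carrier. Stiff hinge: stays where it is left, takes about 3 N at the tip to swing.
- lid: White lid, a hood open below, starts standing on its rim: 124 (x) x 228 (y) mm outside, 116 x 220 mm and 54 mm deep inside, 60 mm tall to its flat top, about 0.35 kg, same both ways round. Origin: centre of its rim plane. Blue grip bar on top, 56 mm along x, 20 mm wide along y, from 71 to 91 mm above the origin. Seated, its skirt goes outside the thin wall, 4 mm to spare, rim on the ledge.
- mat: Dark drying mat, fixed, 225 x 285 mm, 4 mm thick, on which the cups and packs start; origin on the bench.
- cup_a: Steel cup, largest of the graded set, straight sided, 70 mm outside diameter, 50 mm tall, wall 2.5 mm, base 4 mm thick; origin at the centre of its underside, z up its axis. Always present.
- cup_b: Steel cup, second of the graded set, straight sided, 58 mm outside diameter, 48 mm tall, wall 2.5 mm, base 4 mm thick; origin at the centre of its underside, z up its axis. May be absent (none).
- cup_c: Steel cup, third of the graded set, straight sided, 46 mm outside diameter, 46 mm tall, wall 2.5 mm, base 4 mm thick; origin at the centre of its underside, z up its axis. May be absent (none).
- cup_d: Steel cup, smallest of the graded set, straight sided, 34 mm outside diameter, 44 mm tall, wall 2.5 mm, base 4 mm thick; origin at the centre of its underside, z up its axis. May be absent (none).
- pack_1: Blue hard-shell cold pack, a bar 90 x 38 x 38 mm (long along its x), about 0.15 kg; origin at its middle; it may lie on any long side. One of the two may be absent (none).
- pack_2: Blue hard-shell cold pack, a bar 90 x 38 x 38 mm (long along its x), about 0.15 kg; origin at its middle; it may lie on any long side. One of the two may be absent (none).
- dish_amber: Bystander, loose: closed culture dish, orange, 60 mm across, 14 mm high; origin at the centre of its underside. Leave alone.
- dish_green: Bystander, loose: closed culture dish, green, 60 mm across, 14 mm high; origin at the centre of its underside. Leave alone.
- dish_red: Bystander, loose: closed culture dish, red, 60 mm across, 14 mm high; origin at the centre of its underside. Leave alone.
- media_bottle: Bystander, loose: clear bottle with blue cap, 80 mm across, 160 mm tall; origin at the centre of its underside. Leave alone.
- buffer_jar: Bystander, loose: amber jar with red cap, 60 mm across, 90 mm tall; origin at the centre of its underside. Leave alone.
- tip_box: Bystander, loose: yellow pipette-tip box, 50 x 70 mm, 40 mm high; origin at the centre of its underside. Leave alone.

How it is judged:
By the outcome, as a careful person would: the job done as asked, in the order asked, and still so for the second after the job is handed in, with the robot touching nothing.
Of cup_b, cup_c, cup_d only 2 to 3 are there at a start; the rules pass over those that are not, and their reading is None.
Of pack_1, pack_2 only 1 to 2 are there at a start; the rules pass over those that are not, and their reading is None.
At some moment in a run one of pack_1, pack_2, lid, cup_a may be knocked a few centimetres aside while the robot is not near it.
It also fails if it takes over 208 s, if anything falls off the work surface, if the arm or the gripper's body presses on something with over 40 N, if the wrist force passes 120 N, or if a joint passes its speed limit or range.

### The arm

A 6-joint arm with a two-finger parallel gripper is mounted at the origin on the work surface. World frame = base frame: x ahead of the robot, y to its left, z up, the work surface at z = 0. Lengths are in m, angles in degrees, forces in N, time in s.
With the tool pointing down it reaches from about 0.25 to 0.725 m from the base axis. Payload 9.7 kg.
Tool frame: the origin (TCP) lies on the centre line of the jaws, within the pads' length; the fingertips stand tip_extent ahead of it and the grasp point (between the pads) lies 3 mm ahead of it (tip_extent is the distance from the TCP to the fingertips, in m); z points along the fingers, y is the line along which they close (so a half turn about z gives the same grasp; the last joint's range is limited). The gripper opens to 85 mm and grips with 20 to 120 N. Pads are 22 mm wide; open, the fingers measure 114 mm over their backs; the gripper's body (76 mm by 85 mm) begins 54 mm behind the grasp point. The pads swing forward as they close: fully open they stand 13 mm farther back than shut.
Start: joints at [66.234, 4.979, 10.078, 95.1, 0, 90], TCP at [0.222, 0.503, 0.253] pointing down, gripper open.
Joint ranges: [-179.16, 179.16], [-48.56, 103.87], [-65.8, 70.77], [-126.05, 130.52], [-82.76, 87.17], [-180, 180]. Speed limits (degrees/s): [127.2, 127.2, 147.25, 180, 180, 180].

### API

Orientations are given as [roll, pitch, yaw] about the fixed x, y, z axes, in that order (R = Rz(yaw) Ry(pitch) Rx(roll)).
In Python, from workcell import * gives the robot as it stands.
- The arm moves only by the tool servo_tool, never from a script. Its argument "rows" is a list of rows, each an object with "offset": the shift along the tool's x, y, z as a fraction of full scale, a list of three; "yaw": the turn about the tool's z as a fraction of full scale; "claw": the closure, from 0 (fully open) to 1 (shut). A call has 1 to 12 rows; each row is the pose to reach, as a shift and turn from the pose commanded when the call began, along the tool's axes at that moment, turning the shorter way round; what a row does not reach only later rows make up. Full scale, the value 1, is 0.1 m for a shift and pi rad for a turn. A row lasts 1/8 s, in which the tool goes at most 62.5 mm and 10.7 degrees, less where a joint would pass 70% of its speed; a pose out of reach is approached as far as the arm can. A call with a number of a shift or a turn outside -1 to 1 is refused whole. A call with a gripper value outside its range is refused whole. The fingers move at their own pace and stop on an object; "squeeze" is the grip in N (left out, the last holds). Time passes only in rows, so rows that repeat a pose let the fingers close. It gives the time, the measured TCP pose, the force, the opening and the grip force at its end, in the units of the state.
- get_obs(): the state, without advancing time (a new reading comes with each control period).
- camera(name): name is "scene" or "side" or "wrist"; returns (picture, depth): 480x640x3 uint8, red, green, blue; 480x640 float32, m along the optical axis (not along the pixel's ray), 0 where there is no reading.
- camera_info(name): a dict with "fx", "fy", "cx", "cy" (pixels), "cam_to_world" (4x4, takes a point from camera to world coordinates); the wrist camera has in their place "hand_eye" (4x4, takes a point from camera to tool coordinates, whose origin is the TCP and whose axes are the flange's). Camera axes: x right, y up, looking along -z (the intrinsics and any distortion apply to the point x, -y, -z); pixel columns grow to the right and rows downward; lengths in m; the calibration is good to about 2 mm. A picture is of the moment at which its call begins: read the wrist's pose just before it. camera_info takes no time and is no camera call.
- job_done(): hands the job in; it is judged then, once.
The state is a dict: "time": time; "q": joint angles; "qd": joint speeds; "joint_efforts": joint torques, N m; "ee_pos": TCP position; "tcp_rot": TCP orientation; "wrist_force": force on the tool from outside, world axes, zero at the start; "torque": the same for the moment, N m; "opening": finger opening in m; "grasp_force": force on a finger pad.
Only numpy, scipy, OpenCV 4.12 (cv2) and the standard library are available. Lean on these libraries where they do the work, as an engineer would, in place of code of your own. Each camera call takes 0.05 s, during which the arm holds its last target. There are 200 camera calls.

## Working session

There is one attempt and no reset: what is moved stays moved. The work goes in short steps, Python scripts to look and compute and a tool call to move; the robot and the scene stay as the last step left them, time stands still between calls to the robot, and variables do not carry over. Pictures are saved under pics/ and viewed, at most 17 in all, crops included, and the job is handed in when it is done.

Besides the shell and the picture viewer there is one more tool, called after "Call:" as name(argument=value, ...) on one line, values as JSON. servo_tool: Moves the arm, as the interface text tells. Its arguments: {"type":"object","properties":{"rows":{"type":"array"},"squeeze":{"type":"number"}},"required":["rows"]}

```bash
ls; mkdir -p pics
python3 - <<'E'
from workcell import *
import cv2,numpy as np
o=get_obs();print(o)
for n in ["scene","side","wrist"]:
    print(n,{k:np.round(v,4).tolist() for k,v in camera_info(n).items()})
    p,d=camera(n);cv2.imwrite(f"pics/{n}0.png",p[:,:,::-1]);np.save(f"pics/{n}0.npy",d);print((d>0).mean())
E
```

```text
pics
{'time': 0.0, 'q': array([6.62341746e+01, 5.01064820e+00, 1.00334472e+01, 9.50965300e+01,
       3.60498682e-04, 8.99983451e+01]), 'qd': array([ 0.11171072, -0.02095086,  0.02399073,  0.17748792,  0.06966429,
        0.05722722]), 'joint_efforts': array([ 1.36825511e-03, -5.20382881e+01,  4.64807868e+01,  1.59941782e-02,
        8.52595008e-05, -3.45691689e-06]), 'ee_pos': array([0.22157361, 0.50319139, 0.25257834]), 'tcp_rot': array([-1.79926269e+02, -3.62628035e-04,  1.56235829e+02]), 'wrist_force': array([-0.19881682,  0.00945837,  0.46471856]), 'torque': array([ 0.02550898,  0.04054893, -0.01443234]), 'grasp_force': 0.0, 'opening': 0.08580872943085038}
scene {'fx': 503.7251, 'fy': 503.7251, 'cx': 318.1093, 'cy': 233.3029, 'cam_to_world': [[-0.6049, -0.5292, 0.5951, 1.1631], [0.7961, -0.4208, 0.435, 0.4121], [0.0202, 0.7368, 0.6758, 0.7524], [0.0, 0.0, 0.0, 1.0]]}
0.99625
side {'fx': 559.0886, 'fy': 559.0886, 'cx': 328.4954, 'cy': 249.9713, 'cam_to_world': [[0.9743, 0.122, -0.1896, 0.3143], [-0.2249, 0.4711, -0.8529, -1.0687], [-0.0147, 0.8736, 0.4864, 0.6933], [0.0, 0.0, 0.0, 1.0]]}
0.9958333333333333
wrist {'fx': 339.9766, 'fy': 339.9766, 'cx': 320.2224, 'cy': 240.0144, 'hand_eye': [[0.0003, 0.9503, 0.3114, 0.0803], [1.0, -0.0001, -0.0004, -0.0012], [-0.0003, 0.3114, -0.9503, -0.1222], [0.0, 0.0, 0.0, 1.0]]}
0.9960514322916667
```

View pics/scene0.png

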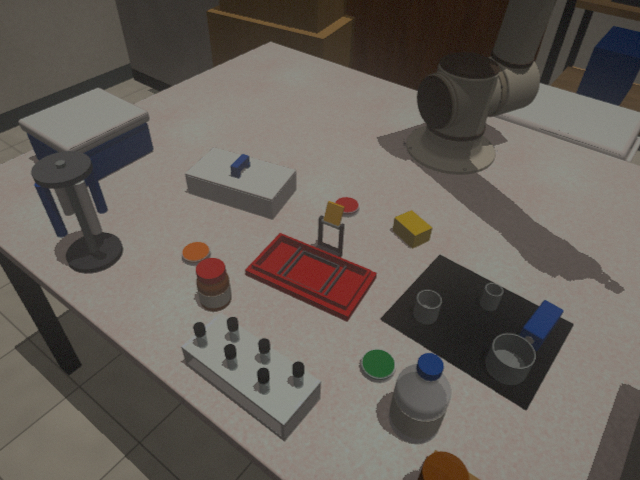

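View pics/side0.png

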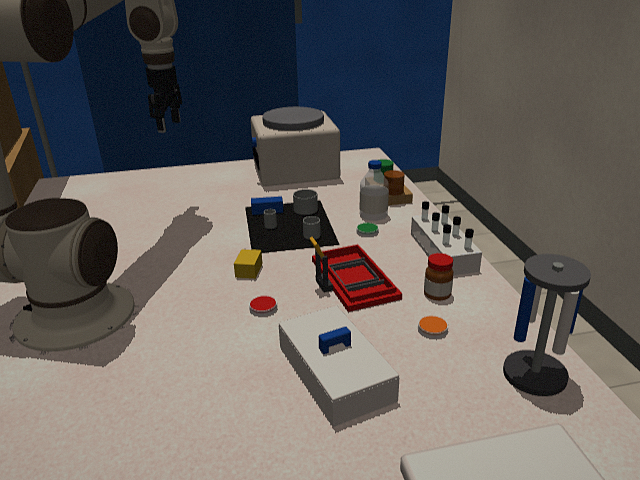

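The scene view shows the carrier near (312,275), with the clamp upright or tipped back at (333,215). The lid stands at (240,180) and the mat at (478,325). On the mat are cups at (428,306), (492,296) and (510,360), and one pack at (543,322). Next I'll build a metric top view.

```bash
cat > h.py <<'E'
from workcell import *
import cv2,numpy as np
from scipy.spatial.transform import Rotation as R
def cloud(n,p=None,d=None,T=None):
    """world point for every pixel, picture"""
    ci=camera_info(n)
    if n=="wrist":
        if T is None:
            o=get_obs();T=np.eye(4);T[:3,:3]=R.from_euler("xyz",o["tcp_rot"],degrees=True).as_matrix();T[:3,3]=o["ee_pos"]
        M=T@ci["hand_eye"]
    else: M=np.array(ci["cam_to_world"])
    if p is None: p,d=camera(n)
    v,u=np.mgrid[:480,:640]
    P=np.stack([(u-ci["cx"])/ci["fx"]*d,-(v-ci["cy"])/ci["fy"]*d,-d],-1)
    W=P@M[:3,:3].T+M[:3,3]; W[d<=0]=np.nan
    return W,p
def ortho(views,x0,x1,y0,y1,s=0.0015):
    """top view: rows = -x, cols = -y; the highest point wins"""
    H,Wd=int((x1-x0)/s),int((y1-y0)/s)
    img=np.zeros((H,Wd,3),np.uint8)
    pts=np.concatenate([w.reshape(-1,3) for w,_ in views]);c=np.concatenate([p.reshape(-1,3) for _,p in views])
    ok=np.isfinite(pts).all(1)&(pts[:,2]<.2);pts,c=pts[ok],c[ok]
    i=np.argsort(pts[:,2]);pts,c=pts[i],c[i]
    r=((x1-pts[:,0])/s).astype(int);q=((y1-pts[:,1])/s).astype(int)
    k=(r>=0)&(r<H)&(q>=0)&(q<Wd);img[r[k],q[k]]=c[k]
    return img
def hsv(p): return cv2.cvtColor(p,cv2.COLOR_RGB2HSV)
E
python3 - <<'E'
from h import *
V=[]
for n in["scene","side"]:
    p=cv2.imread(f"pics/{n}0.png")[:,:,::-1].copy();V.append(cloud(n,p,np.load(f"pics/{n}0.npy")))
img=ortho(V,.0,.9,-.5,.65,.0015)
for x in np.arange(0,.9,.1): cv2.putText(img,f"{x:.1f}",(0,int((.9-x)/.0015)),0,.4,(0,255,0));cv2.line(img,(0,int((.9-x)/.0015)),(8,int((.9-x)/.0015)),(0,255,0))
for y in np.arange(-.5,.7,.1): cv2.putText(img,f"{y:.1f}",(int((.65-y)/.0015),10),0,.4,(0,255,0))
cv2.imwrite("pics/top0.png",img[:,:,::-1])
for n,(W,p) in zip(["scene","side"],V):
    h=hsv(p);Z=W[...,2]
    masks=dict(red=((h[...,0]<6)|(h[...,0]>174))&(h[...,1]>180)&(h[...,2]>60),blue=(abs(h[...,0].astype(int)-112)<10)&(h[...,1]>150)&(h[...,2]>70),yel=(abs(h[...,0].astype(int)-24)<7)&(h[...,1]>150)&(h[...,2]>70))
    for k,m in masks.items():
        m=m&np.isfinite(Z)&(W[...,0]>0)&(W[...,0]<.85)&(abs(W[...,1])<.7)&(Z<.2)
        nn,l,st,ce=cv2.connectedComponentsWithStats(m.astype(np.uint8))
        for i in range(1,nn):
            if st[i,4]>60:
                q=W[l==i];print(n,k,st[i,4],ce[i].round(),"mean",q.mean(0).round(3),"lo",np.percentile(q,1,0).round(3),"hi",np.percentile(q,99,0).round(3))
E
```

```text
scene red 185 [281. 256.] mean [ 0.611 -0.086  0.007] lo [ 0.576 -0.11   0.003] hi [ 0.644 -0.068  0.01 ]
scene red 780 [311. 272.] mean [ 0.608 -0.009  0.007] lo [ 0.572 -0.046  0.004] hi [0.642 0.027 0.01 ]
scene red 553 [345. 288.] mean [0.601 0.07  0.009] lo [0.555 0.046 0.004] hi [0.653 0.1   0.029]
scene red 279 [339. 299.] mean [0.636 0.08  0.015] lo [0.554 0.01  0.012] hi [0.672 0.113 0.018]
scene blue 587 [541. 321.] mean [0.474 0.404 0.041] lo [0.426 0.386 0.038] hi [0.507 0.422 0.043]
scene blue 413 [430. 364.] mean [0.755 0.31  0.159] lo [0.739 0.294 0.157] hi [0.771 0.326 0.161]
scene yel 234 [334. 213.] mean [ 0.525 -0.018  0.105] lo [ 0.514 -0.035  0.086] hi [ 0.535 -0.002  0.122]
scene yel 459 [413. 223.] mean [0.38  0.092 0.038] lo [0.348 0.057 0.035] hi [0.409 0.127 0.042]
side red 1861 [357. 279.] mean [ 0.61  -0.031  0.018] lo [ 0.551 -0.128  0.007] hi [0.681 0.1   0.033]
side red 306 [440. 261.] mean [ 0.768 -0.12   0.091] lo [ 0.746 -0.139  0.076] hi [ 0.793 -0.092  0.097]
side red 261 [262. 303.] mean [ 0.389 -0.075  0.018] lo [ 0.365 -0.097  0.015] hi [ 0.414 -0.05   0.021]
side blue 153 [266. 200.] mean [0.46  0.398 0.046] lo [0.418 0.382 0.041] hi [0.503 0.419 0.05 ]
side blue 196 [334. 334.] mean [ 0.49  -0.311  0.094] lo [ 0.465 -0.323  0.09 ] hi [ 0.516 -0.298  0.096]
side yel 72 [316. 246.] mean [ 0.518 -0.029  0.115] lo [ 0.509 -0.039  0.092] hi [ 0.532 -0.005  0.127]
side yel 511 [247. 262.] mean [0.372 0.076 0.035] lo [0.345 0.049 0.006] hi [0.405 0.122 0.047]
```

View pics/top0.png

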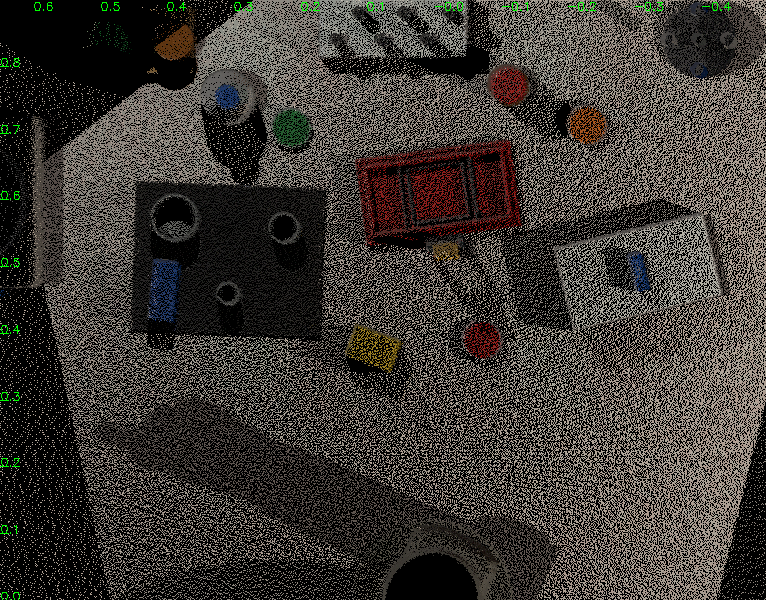

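The top view shows one pack at (0.46,0.41) and three upright cups: A at (0.565,0.405), a middle one at (0.555,0.24) and a small one at (0.455,0.32). The carrier is turned about 6°, and the lid is at about (0.49,-0.31). Next I'll square the tool to the world and look from the wrist above the mat.

Call:
servo_tool(rows=[{"offset": [-1, -0.48, 0], "yaw": -0.132, "claw": 0}, {"offset": [-1, -0.48, 0], "yaw": -0.132, "claw": 0}, {"offset": [-1, -0.48, 0], "yaw": -0.132, "claw": 0}, {"offset": [-1, -0.48, 0], "yaw": -0.132, "claw": 0}])

```text
time: 0.65
ee_pos: [0.2942, 0.4187, 0.2532]
tcp_rot: [-180.0, -0.0, 179.9]
wrist_force: [-0.1, 0.2, 0.2]
opening: 0.0857
grasp_force: 0.0
```

Call:
servo_tool(rows=[{"offset": [-1, -0.35, 0], "yaw": 0, "claw": 0}, {"offset": [-1, -0.35, 0], "yaw": 0, "claw": 0}, {"offset": [-1, -0.35, 0], "yaw": 0, "claw": 0}])

```text
time: 1.02
ee_pos: [0.3955, 0.3836, 0.2523]
tcp_rot: [-179.9, -0.0, 179.8]
wrist_force: [-0.7, 0.4, -0.6]
opening: 0.0856
grasp_force: 0.0
```

Call:
servo_tool(rows=[{"offset": [-0.56, -0.34, 0], "yaw": 0, "claw": 0}, {"offset": [-0.56, -0.34, 0], "yaw": 0, "claw": 0}, {"offset": [-0.56, -0.34, 0], "yaw": 0, "claw": 0}, {"offset": [-0.56, -0.34, 0], "yaw": 0, "claw": 0}])

```text
time: 1.52
ee_pos: [0.4487, 0.351, 0.2534]
tcp_rot: [180.0, -0.0, -179.9]
wrist_force: [-0.7, 1.1, 0.9]
opening: 0.0855
grasp_force: 0.0
```

Run:
```python
from h import *
import workcell; print([n for n in dir(workcell) if n[0]!='_'])
o=get_obs();print(o["time"],o["ee_pos"],o["tcp_rot"],o["q"])
W,p=cloud("wrist");np.save("pics/w1.npy",W);cv2.imwrite("pics/w1.png",p[:,:,::-1])
print(W[240,320],np.nanmedian(W[...,2]))
```

```text
['PlanningError', 'camera', 'camera_info', 'get_obs', 'job_done', 'tip_extent']
1.525 [0.44871741 0.35100573 0.25339951] [ 1.79991098e+02 -9.58041244e-03 -1.79937273e+02] [3.80280595e+01 7.73659392e+00 1.30986649e+01 9.53641473e+01
 1.29122325e-02 3.79653328e+01]
[0.48871266 0.35005529 0.0071694 ] 0.002971752553581841
```

View pics/w1.png

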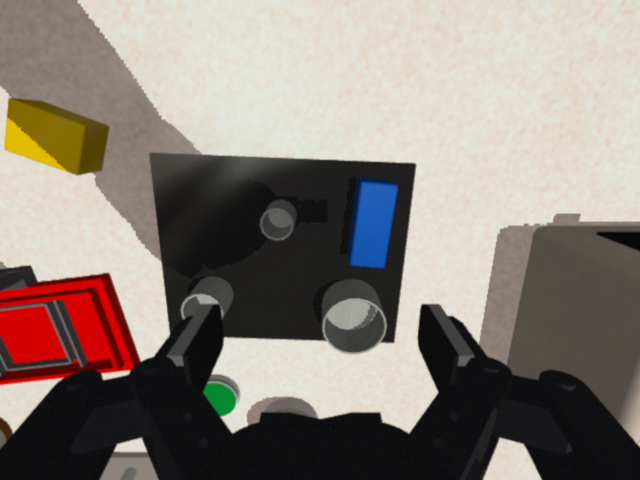

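From the wrist I can see the mat, the small cup at (278,220), the middle cup near (205,300), cup A at (353,318) and the pack at (373,224). All the cups are upright. Next I'll fit circles to the rims.

```bash
cat >> h.py <<'E'
def clusters(W,x,y,z,minpx=40):
    m=(W[...,2]>z[0])&(W[...,2]<z[1])&(W[...,0]>x[0])&(W[...,0]<x[1])&(W[...,1]>y[0])&(W[...,1]<y[1])
    m=cv2.morphologyEx(m.astype(np.uint8),cv2.MORPH_CLOSE,np.ones((3,3)))
    n,l,st,c=cv2.connectedComponentsWithStats(m)
    return [(c[i].round(),W[(l==i)&(W[...,2]>z[0])]) for i in range(1,n) if st[i,4]>minpx]
def show(W,x,y,z,minpx=40):
    for c,q in clusters(W,x,y,z,minpx):
        zt=np.percentile(q[:,2],90); t=q[q[:,2]>zt-.006][:,:2].astype(np.float32)
        (cx,cy),r=cv2.minEnclosingCircle(t);rc=cv2.minAreaRect(t)
        print(c,len(q),"ztop %.4f circ (%.4f %.4f) d %.4f"%(zt,cx,cy,2*r),"rect",np.round(rc[0],4),np.round(rc[1],4),round(rc[2],1))
E
python3 - <<'E'
from h import *
print("tip_extent",tip_extent if not callable(tip_extent) else tip_extent())
W=np.load("pics/w1.npy");print("mat z",np.median(W[170:180,200:350,2]),"bench",np.median(W[90:120,300:400,2]))
show(W,(.38,.62),(.19,.46),(.03,.06))
show(W,(.38,.62),(.19,.46),(.001,.01),500)
E
```

```text
tip_extent 0.022
mat z nan bench nan
[373. 223.] 3295 ztop 0.0446 circ (0.4626 0.4041) d 0.0952 rect [0.4627 0.4041] [0.0382 0.0897] 84.6
[277. 223.] 544 ztop 0.0502 circ (0.4586 0.3071) d 0.0342 rect [0.4584 0.3068] [0.0332 0.033 ] 2.1
[205. 300.] 696 ztop 0.0515 circ (0.5559 0.2229) d 0.0464 rect [0.5491 0.223 ] [0.03   0.0458] 0.5
[354. 323.] 1846 ztop 0.0558 circ (0.5720 0.3869) d 0.0709 rect [0.5719 0.3872] [0.0695 0.0693] 58.8
[291. 227.] 35491 ztop 0.0067 circ (0.5000 0.3251) d 0.3604 rect [0.5007 0.3248] [0.2405 0.2708] 0.1
[352. 315.] 1026 ztop 0.0108 circ (0.5816 0.3884) d 0.0606 rect [0.5841 0.3892] [0.048  0.0475] 55.9
```

Call:
servo_tool(rows=[{"offset": [-1, 0.36, 0.5], "yaw": 0, "claw": 0}, {"offset": [-1, 0.36, 0.5], "yaw": 0, "claw": 0}, {"offset": [-1, 0.36, 0.5], "yaw": 0, "claw": 0}])

```text
time: 1.95
ee_pos: [0.5504, 0.3868, 0.1976]
tcp_rot: [-179.8, -0.3, 180.0]
wrist_force: [-1.1, -0.5, 0.5]
opening: 0.0857
grasp_force: 0.0
```

Call:
servo_tool(rows=[{"offset": [-0.23, 0, 0.6], "yaw": 0, "claw": 0}, {"offset": [-0.23, 0, 0.6], "yaw": 0, "claw": 0}, {"offset": [-0.23, 0, 0.6], "yaw": 0, "claw": 0}, {"offset": [-0.23, 0, 0.6], "yaw": 0, "claw": 0}])

```text
time: 2.45
ee_pos: [0.5727, 0.3868, 0.1465]
tcp_rot: [179.9, 0.2, -180.0]
wrist_force: [0.3, 1.1, 0.9]
opening: 0.0849
grasp_force: 0.0
```

Run:
```python
from h import *
o=get_obs();print(o["time"],o["ee_pos"],o["tcp_rot"])
W,p=cloud("wrist");np.save("pics/w2.npy",W);cv2.imwrite("pics/w2.png",p[:,:,::-1])
show(W,(.48,.64),(.19,.46),(.03,.06))
```

```text
2.45 [0.57270828 0.38684218 0.1465161 ] [ 179.8718039     0.18024032 -179.96787364]
[344. 130.] 2723 ztop 0.0445 circ (0.4922 0.4013) d 0.0466 rect [0.4931 0.401 ] [0.0383 0.0292] 85.5
[ 81. 226.] 3459 ztop 0.0517 circ (0.5566 0.2228) d 0.0476 rect [0.5568 0.2228] [0.045  0.0466] 5.7
[322. 256.] 3329 ztop 0.0559 circ (0.5722 0.3871) d 0.0708 rect [0.5719 0.3871] [0.0695 0.0691] 56.0
```

View pics/w2.png

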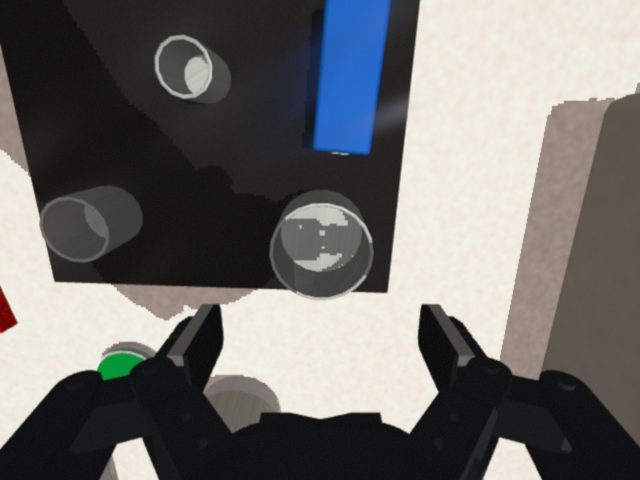

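The wrist view confirms cup A is centred between the jaws at (322,250). I'll descend and grip it.

Call:
servo_tool(rows=[{"offset": [0, 0, 0.5], "yaw": 0, "claw": 0}, {"offset": [0, 0, 1], "yaw": 0, "claw": 0}, {"offset": [0, 0, 1], "yaw": 0, "claw": 0}, {"offset": [0, 0, 1], "yaw": 0, "claw": 0}, {"offset": [0, 0, 1], "yaw": 0, "claw": 1}, {"offset": [0, 0, 1], "yaw": 0, "claw": 1}, {"offset": [0, 0, 1], "yaw": 0, "claw": 1}, {"offset": [0, 0, 1], "yaw": 0, "claw": 1}, {"offset": [0, 0, 1], "yaw": 0, "claw": 1}, {"offset": [0, 0, 1], "yaw": 0, "claw": 1}], squeeze=40)

```text
time: 3.75
ee_pos: [0.5742, 0.387, 0.0472]
tcp_rot: [179.8, 0.2, 180.0]
wrist_force: [-1.2, -0.4, 8.5]
opening: 0.0689
grasp_force: 44.5
```

Run:
```python
from h import *
o=get_obs();print(o["time"],o["ee_pos"],o["tcp_rot"],o["opening"],o["grasp_force"],o["wrist_force"])
W,p=cloud("wrist")
# finger points nearest the tips: lowest dark points beside the cup
q=W[(np.abs(W[...,0]-.572)<.02)&(np.abs(np.abs(W[...,1]-.387)-.043)<.006)]
print(np.percentile(q[:,2],[1,5,25,50]))
# carrier from all seen
p0=cv2.imread("pics/scene0.png")[:,:,::-1].copy();W0,_=cloud("scene",p0,np.load("pics/scene0.npy"))
```

```text
3.75 [0.57416284 0.38702845 0.04716277] [179.83359536   0.24604198 179.98980047] 0.0689023834895968 44.54716505482793 [-1.15676901 -0.43714783  8.45836501]
[0.00468463 0.00522581 0.03756565 0.07452848]
```

Call:
servo_tool(rows=[{"offset": [0, 0, -0.5], "yaw": 0, "claw": 1}, {"offset": [0, 0, -1], "yaw": 0, "claw": 1}, {"offset": [0, 0, -1], "yaw": 0, "claw": 1}])

```text
time: 4.18
ee_pos: [0.5748, 0.3874, 0.1506]
tcp_rot: [179.7, 0.5, 180.0]
wrist_force: [1.3, 0.2, -1.6]
opening: 0.0688
grasp_force: 46.6
```

Call:
servo_tool(rows=[{"offset": [0, -1, -0.6], "yaw": 0, "claw": 1}, {"offset": [0, -1, -0.6], "yaw": 0, "claw": 1}, {"offset": [0, -1, -0.6], "yaw": 0, "claw": 1}])

```text
time: 4.55
ee_pos: [0.5739, 0.2838, 0.207]
tcp_rot: [179.9, 0.3, 179.8]
wrist_force: [0.1, 0.0, -1.3]
opening: 0.0684
grasp_force: 46.6
```

Call:
servo_tool(rows=[{"offset": [0, -1, 0], "yaw": 0, "claw": 1}, {"offset": [0, -1, 0], "yaw": 0, "claw": 1}, {"offset": [0, -1, 0], "yaw": 0, "claw": 1}])

```text
time: 4.92
ee_pos: [0.5728, 0.1844, 0.2031]
tcp_rot: [-180.0, -0.0, 179.9]
wrist_force: [0.1, 1.1, -1.4]
opening: 0.0685
grasp_force: 46.6
```

Call:
servo_tool(rows=[{"offset": [0, -0.87, 0], "yaw": 0, "claw": 1}, {"offset": [0, -0.87, 0], "yaw": 0, "claw": 1}, {"offset": [0, -0.87, 0], "yaw": 0, "claw": 1}, {"offset": [0, -0.87, 0], "yaw": 0, "claw": 1}])

```text
time: 5.42
ee_pos: [0.5729, 0.1004, 0.203]
tcp_rot: [180.0, -0.0, -180.0]
wrist_force: [0.1, 0.0, -1.8]
opening: 0.0685
grasp_force: 46.7
```

Run:
```python
from h import *
o=get_obs();print(o["time"],o["ee_pos"],o["tcp_rot"],o["opening"],o["grasp_force"])
W,p=cloud("wrist");np.save("pics/w3.npy",W);cv2.imwrite("pics/w3.png",p[:,:,::-1])
show(W,(.3,.7),(-.2,.2),(.0,.033),1500)
```

```text
5.425 [0.57290636 0.10036574 0.20296699] [ 1.79975234e+02 -1.43348567e-02 -1.79958213e+02] 0.06853728026302335 46.6562432795763
[209. 143.] 117857 ztop 0.0161 circ (0.5442 0.0041) d 0.3943 rect [ 0.5118 -0.013 ] [0.2865 0.3413] 27.2
```

View pics/w3.png

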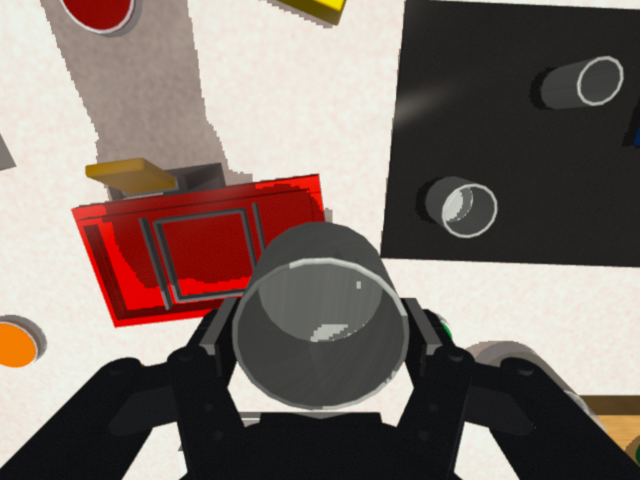

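The view shows the carrier at (205,250), partly hidden by the held cup. Its far (+x) edge, -x edge and -y edge are visible. Next I'll fit those ledge edges.

```bash
cat >> h.py <<'E'
def carrier(W,p):
    h=hsv(p);m=((h[...,0]<6)|(h[...,0]>174))&(h[...,1]>170)&(h[...,2]>50)
    m&=(W[...,2]>.011)&(W[...,2]<.024)&(abs(W[...,0]-.613)<.1)&(abs(W[...,1]+.009)<.15)
    n,l,st,_=cv2.connectedComponentsWithStats(cv2.morphologyEx(m.astype(np.uint8),cv2.MORPH_CLOSE,np.ones((5,5))))
    m&=l==1+np.argmax(st[1:,4])
    q=W[m][:,:2];a=np.radians(6);c=np.array([.613,-.009])
    for it in range(3):
        Rm=np.array([[np.cos(a),-np.sin(a)],[np.sin(a),np.cos(a)]]);L=(q-c)@Rm
        E={}
        for nm,ax,sg in(("-x",0,-1),("+x",0,1),("-y",1,-1),("+y",1,1)):
            half=(.1,.046)[ax];o=L[:,1-ax];b=np.arange(-half,half,.004);pts=[]
            for t in b:
                s=L[(o>=t)&(o<t+.004)][:,ax]*sg
                if len(s)>4 and s.max()>(.064,.116)[ax]-.012: pts.append((t+.002,np.percentile(s,99)*sg))
            if len(pts)>4:
                pts=np.array(pts);f=np.polyfit(pts[:,0],pts[:,1],1);r=pts[:,1]-np.polyval(f,pts[:,0]);k=abs(r)<=max(.0015,np.median(abs(r))*2)
                f=np.polyfit(pts[k,0],pts[k,1],1);E[nm]=(f,k.sum())
        print(round(np.degrees(a),2),c.round(4),{k:(np.round(np.degrees(np.arctan(f[0])),2),round(f[1],4),n) for k,(f,n) in E.items()},"z",np.median(W[m][:,2]).round(4))
        if "-x" in E: a-=np.arctan(E["-x"][0][0])
        if it==0: continue
        dx=np.mean([E[k][0][1]-s*.064 for k,s in(("-x",-1),("+x",1)) if k in E]) if "-x" in E or "+x" in E else 0
        dy=np.mean([E[k][0][1]-s*.116 for k,s in(("-y",-1),("+y",1)) if k in E]) if "-y" in E or "+y" in E else 0
        c=c+Rm@[dx,dy]
    return c,np.degrees(a)
E
python3 - <<'E'
from h import *
print(carrier(np.load("pics/w3.npy"),cv2.imread("pics/w3.png")[:,:,::-1].copy()))
for n in("scene","side"):
    p=cv2.imread(f"pics/{n}0.png")[:,:,::-1].copy();W,_=cloud(n,p,np.load(f"pics/{n}0.npy"));print(n,carrier(W,p))
E
```

```text
6.0 [ 0.613 -0.009] {'-x': (np.float64(-1.73), np.float64(-0.0658), np.int64(48)), '+y': (np.float64(1.1), np.float64(0.1158), np.int64(5))} z 0.0178
7.73 [ 0.613 -0.009] {'-x': (np.float64(-0.03), np.float64(-0.0658), np.int64(48)), '+y': (np.float64(-0.99), np.float64(0.1156), np.int64(6))} z 0.0178
7.75 [ 0.6113 -0.0097] {'-x': (np.float64(0.02), np.float64(-0.064), np.int64(48)), '+y': (np.float64(-0.36), np.float64(0.1164), np.int64(6))} z 0.0178
(array([ 0.61120717, -0.00923079]), np.float64(7.734318222493818))
6.0 [ 0.613 -0.009] {'+x': (np.float64(-1.29), np.float64(0.0618), np.int64(46)), '+y': (np.float64(1.65), np.float64(0.1169), np.int64(22))} z 0.0148
6.0 [ 0.613 -0.009] {'+x': (np.float64(-1.29), np.float64(0.0618), np.int64(46)), '+y': (np.float64(1.65), np.float64(0.1169), np.int64(22))} z 0.0148
6.0 [ 0.6107 -0.0084] {'+x': (np.float64(-1.23), np.float64(0.064), np.int64(44)), '+y': (np.float64(1.91), np.float64(0.1161), np.int64(22))} z 0.0148
scene (array([ 0.61071399, -0.00827822]), np.float64(6.000000000000001))
6.0 [ 0.613 -0.009] {'-x': (np.float64(1.07), np.float64(-0.0633), np.int64(26)), '-y': (np.float64(1.73), np.float64(-0.1144), np.int64(22)), '+y': (np.float64(1.54), np.float64(0.1073), np.int64(17))} z 0.0151
4.93 [ 0.613 -0.009] {'-x': (np.float64(-0.33), np.float64(-0.0637), np.int64(30)), '-y': (np.float64(3.1), np.float64(-0.1146), np.int64(22)), '+y': (np.float64(2.64), np.float64(0.1071), np.int64(20))} z 0.0151
5.26 [ 0.6136 -0.0127] {'-x': (np.float64(-0.47), np.float64(-0.0645), np.int64(27)), '-y': (np.float64(2.69), np.float64(-0.1107), np.int64(22)), '+y': (np.float64(3.36), np.float64(0.1106), np.int64(17))} z 0.0151
side (array([ 0.61312945, -0.01282212]), np.float64(5.7332643072303595))
```

Call:
servo_tool(rows=[{"offset": [-0.38, -1, 0], "yaw": -0.043, "claw": 1}, {"offset": [-0.38, -1, 0], "yaw": -0.043, "claw": 1}, {"offset": [-0.38, -1, 0], "yaw": -0.043, "claw": 1}, {"offset": [-0.38, -1, 0], "yaw": -0.043, "claw": 1}])

```text
time: 5.98
ee_pos: [0.6108, 0.0002, 0.2029]
tcp_rot: [180.0, -0.0, -172.2]
wrist_force: [-0.2, -0.3, -1.2]
opening: 0.0684
grasp_force: 46.7
```

Call:
servo_tool(rows=[{"offset": [0, -0.09, 0.45], "yaw": 0, "claw": 1}, {"offset": [0, -0.09, 0.9], "yaw": 0, "claw": 1}, {"offset": [0, -0.09, 0.9], "yaw": 0, "claw": 1}, {"offset": [0, -0.09, 0.9], "yaw": 0, "claw": 1}, {"offset": [0, -0.09, 0.9], "yaw": 0, "claw": 1}])

```text
time: 6.6
ee_pos: [0.6131, -0.0094, 0.1159]
tcp_rot: [-180.0, 0.2, -172.2]
wrist_force: [-0.6, 0.9, -0.5]
opening: 0.0686
grasp_force: 46.7
```

Run:
```python
from h import *
o=get_obs();print(o["time"],o["ee_pos"],o["tcp_rot"],o["opening"])
W,p=cloud("wrist");np.save("pics/w4.npy",W);cv2.imwrite("pics/w4.png",p[:,:,::-1])
carrier(W,p)
show(W,(.55,.68),(-.07,.05),(.05,.14),300)
```

```text
6.6 [ 0.61310446 -0.00935161  0.11591699] [-179.97134546    0.20604961 -172.22769699] 0.06864403147268085
6.0 [ 0.613 -0.009] {'-x': (np.float64(-2.02), np.float64(-0.066), np.int64(49)), '+y': (np.float64(1.61), np.float64(0.1159), np.int64(23))} z 0.0178
8.02 [ 0.613 -0.009] {'-x': (np.float64(0.07), np.float64(-0.066), np.int64(48)), '+y': (np.float64(-0.42), np.float64(0.1158), np.int64(23))} z 0.0178
7.95 [ 0.611  -0.0094] {'-x': (np.float64(-0.0), np.float64(-0.064), np.int64(48)), '+y': (np.float64(-0.37), np.float64(0.116), np.int64(23))} z 0.0178
[321. 322.] 29767 ztop 0.1252 circ (0.6061 -0.0109) d 0.0966 rect [ 0.6091 -0.0082] [0.0707 0.0752] 47.7
```

View pics/w4.png

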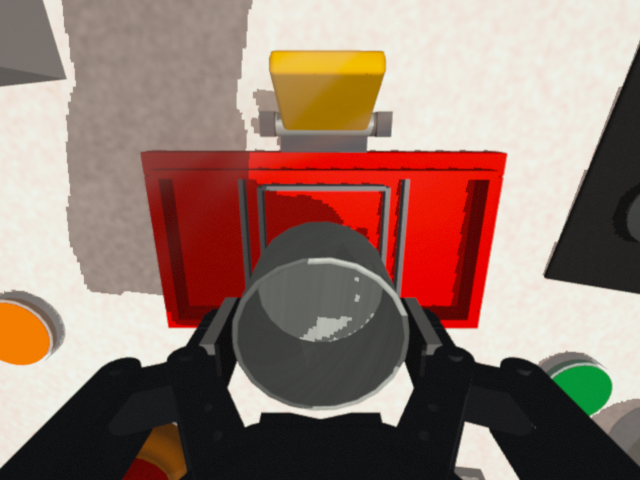

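The wrist view shows the pocket frame (262-388, 185) directly under the cup, and the clamp tipped outward at (328,90). I'll lower the cup and release it.

Call:
servo_tool(rows=[{"offset": [0, 0, 0.2], "yaw": 0, "claw": 1}, {"offset": [0, 0, 0.4], "yaw": 0, "claw": 1}, {"offset": [0, 0, 0.53], "yaw": 0, "claw": 1}, {"offset": [0, 0, 0.58], "yaw": 0, "claw": 1}, {"offset": [0, 0, 0.62], "yaw": 0, "claw": 1}, {"offset": [0, 0, 0.635], "yaw": 0, "claw": 1}, {"offset": [0, 0, 0.635], "yaw": 0, "claw": 1}])

```text
time: 7.52
ee_pos: [0.6123, -0.0099, 0.0512]
tcp_rot: [-180.0, 0.1, -172.3]
wrist_force: [-3.8, -0.7, 5.5]
opening: 0.0686
grasp_force: 47.1
```

Call:
servo_tool(rows=[{"offset": [0, 0, 0], "yaw": 0, "claw": 0}, {"offset": [0, 0, 0], "yaw": 0, "claw": 0}, {"offset": [0, 0, 0], "yaw": 0, "claw": 0}, {"offset": [0, 0, 0], "yaw": 0, "claw": 0}, {"offset": [0, 0, -0.3], "yaw": 0, "claw": 0}, {"offset": [0, 0, -1], "yaw": 0, "claw": 0}, {"offset": [0, 0, -1], "yaw": 0, "claw": 0}, {"offset": [0, 0, -1], "yaw": 0, "claw": 0}])

```text
time: 8.52
ee_pos: [0.6123, -0.0098, 0.1501]
tcp_rot: [-180.0, 0.1, -172.3]
wrist_force: [-0.6, 0.6, -0.4]
opening: 0.0852
grasp_force: 0.0
```

Run:
```python
from h import *
o=get_obs();print(o["time"],o["ee_pos"],o["tcp_rot"],o["opening"],o["q"])
W,p=cloud("wrist");np.save("pics/w5.npy",W);cv2.imwrite("pics/w5.png",p[:,:,::-1])
print(carrier(W,p))
show(W,(.55,.68),(-.07,.05),(.05,.07),300)
show(W,(.38,.62),(.19,.46),(.03,.06),300)
```

```text
8.525 [ 0.61232598 -0.00984408  0.15013748] [-1.79990105e+02  6.77355874e-02 -1.72267452e+02] 0.08520276482496296 [-9.21213812e-01  1.26519063e+01  7.29834185e+00  8.45779823e+01
  4.09483646e-04 -8.65375590e+00]
6.0 [ 0.613 -0.009] {'-x': (np.float64(-1.88), np.float64(-0.0659), np.int64(47)), '+y': (np.float64(1.5), np.float64(0.1158), np.int64(23))} z 0.0177
7.88 [ 0.613 -0.009] {'-x': (np.float64(-0.06), np.float64(-0.0658), np.int64(48)), '+y': (np.float64(-0.36), np.float64(0.1158), np.int64(23))} z 0.0177
7.95 [ 0.6112 -0.0095] {'-x': (np.float64(0.0), np.float64(-0.064), np.int64(48)), '+y': (np.float64(-0.38), np.float64(0.116), np.int64(23))} z 0.0177
(array([ 0.61119514, -0.00943933]), np.float64(7.946752181986849))
[320. 254.] 1985 ztop 0.0602 circ (0.6103 -0.0108) d 0.0702 rect [ 0.6101 -0.0109] [0.0691 0.0692] 25.7
[629. 215.] 1043 ztop 0.0468 circ (0.5627 0.2079) d 0.0344 rect [0.5644 0.2041] [0.0342 0.0087] 24.5
```

Call:
servo_tool(rows=[{"offset": [0.08, 0.8, 0], "yaw": 0, "claw": 0.4}, {"offset": [0.08, 0.8, 0], "yaw": 0, "claw": 0.4}, {"offset": [0.08, 0.8, 0], "yaw": 0, "claw": 0.4}])

```text
time: 8.95
ee_pos: [0.5925, 0.0694, 0.1483]
tcp_rot: [-180.0, -0.1, -172.1]
wrist_force: [0.1, -0.3, 1.1]
opening: 0.051
grasp_force: 0.0
```

Call:
servo_tool(rows=[{"offset": [0.08, 0.8, 0], "yaw": 0, "claw": 0.3}, {"offset": [0.08, 0.8, 0], "yaw": 0, "claw": 0.3}, {"offset": [0.08, 0.8, 0], "yaw": 0, "claw": 0.3}])

```text
time: 9.32
ee_pos: [0.5745, 0.1467, 0.1492]
tcp_rot: [-180.0, -0.0, -172.2]
wrist_force: [-0.0, 0.4, 0.6]
opening: 0.0597
grasp_force: 0.0
```

Call:
servo_tool(rows=[{"offset": [0.08, 0.78, 0], "yaw": 0, "claw": 0.3}, {"offset": [0.08, 0.78, 0], "yaw": 0, "claw": 0.3}, {"offset": [0.08, 0.78, 0], "yaw": 0, "claw": 0.3}, {"offset": [0.08, 0.78, 0], "yaw": 0, "claw": 0.3}])

```text
time: 9.82
ee_pos: [0.5567, 0.2213, 0.1497]
tcp_rot: [-180.0, -0.0, -172.3]
wrist_force: [0.4, -0.4, -0.8]
opening: 0.0605
grasp_force: 0.0
```

Run:
```python
from h import *
o=get_obs();e=o["ee_pos"];print(o["time"],e,o["tcp_rot"],o["opening"])
W,p=cloud("wrist")
show(W,(.38,.62),(.17,.46),(.03,.06),300)
r=R.from_euler("xyz",o["tcp_rot"],degrees=True)
T=r.inv().apply((W-e).reshape(-1,3)).reshape(W.shape)
m=(abs(T[...,0])<.02)&(abs(T[...,1])<.06)&(T[...,2]<.035)&(T[...,2]>-.02)
for s in(-1,1):
    q=T[m&(T[...,1]*s>0)];print(s,len(q),"tool z max",np.percentile(q[:,2],[50,90,99]).round(4),"y",np.percentile(q[:,1],[1,50,99]).round(4),"x",np.percentile(q[:,0],[1,99]).round(4))
```

```text
9.825 [0.556689  0.2213151 0.1496844] [-1.79971437e+02 -5.41626735e-03 -1.72333240e+02] 0.060474855882001806
[604. 150.] 8173 ztop 0.0445 circ (0.4630 0.4026) d 0.0951 rect [0.4626 0.4029] [0.0392 0.0903] 85.5
[476. 120.] 1908 ztop 0.0499 circ (0.4586 0.3065) d 0.0345 rect [0.4588 0.3062] [0.0329 0.0335] 3.3
[323. 251.] 1785 ztop 0.0521 circ (0.5568 0.2226) d 0.0462 rect [0.5566 0.2226] [0.0452 0.0453] 68.7
-1 2150 tool z max [-0.0061  0.0082  0.0139] y [-0.0439 -0.031  -0.0302] x [-0.0098  0.0124]
1 2140 tool z max [-0.0061  0.0081  0.0139] y [0.029  0.0298 0.0426] x [-0.0097  0.0123]
```

Call:
servo_tool(rows=[{"offset": [0, 0.013, 0.4], "yaw": 0, "claw": 0.3}, {"offset": [0, 0.013, 0.8], "yaw": 0, "claw": 0.3}, {"offset": [0, 0.013, 0.9], "yaw": 0, "claw": 0.3}, {"offset": [0, 0.013, 0.9], "yaw": 0, "claw": 0.3}, {"offset": [0, 0.013, 0.9], "yaw": 0, "claw": 1}, {"offset": [0, 0.013, 0.9], "yaw": 0, "claw": 1}, {"offset": [0, 0.013, 0.9], "yaw": 0, "claw": 1}, {"offset": [0, 0.013, 0.9], "yaw": 0, "claw": 1}, {"offset": [0, 0.013, 0.9], "yaw": 0, "claw": 1}])

```text
time: 11.0
ee_pos: [0.557, 0.2242, 0.0621]
tcp_rot: [180.0, 0.2, -172.3]
wrist_force: [-0.9, -3.1, 6.6]
opening: 0.0446
grasp_force: 40.7
```

Call:
servo_tool(rows=[{"offset": [0, 0, -0.3], "yaw": 0, "claw": 1}, {"offset": [0, 0, -1], "yaw": 0, "claw": 1}, {"offset": [0, 0, -1], "yaw": 0, "claw": 1}, {"offset": [0, 0, -1], "yaw": 0, "claw": 1}])

```text
time: 11.5
ee_pos: [0.5565, 0.2243, 0.1609]
tcp_rot: [180.0, 0.1, -172.3]
wrist_force: [-0.3, -0.6, -0.6]
opening: 0.0441
grasp_force: 41.2
```

Call:
servo_tool(rows=[{"offset": [-0.08, -0.8, 0], "yaw": 0, "claw": 1}, {"offset": [-0.08, -0.8, 0], "yaw": 0, "claw": 1}, {"offset": [-0.08, -0.8, 0], "yaw": 0, "claw": 1}])

```text
time: 11.88
ee_pos: [0.5745, 0.1447, 0.1585]
tcp_rot: [-180.0, -0.1, -172.4]
wrist_force: [-0.3, -0.1, -1.1]
opening: 0.044
grasp_force: 41.3
```

Call:
servo_tool(rows=[{"offset": [-0.08, -0.8, 0], "yaw": 0, "claw": 1}, {"offset": [-0.08, -0.8, 0], "yaw": 0, "claw": 1}, {"offset": [-0.08, -0.8, 0], "yaw": 0, "claw": 1}])

```text
time: 12.25
ee_pos: [0.5933, 0.0675, 0.1591]
tcp_rot: [180.0, -0.1, -172.3]
wrist_force: [0.4, 1.1, -1.6]
opening: 0.0441
grasp_force: 41.4
```

Run:
```python
from h import *
o=get_obs();e=o["ee_pos"];print(o["time"],e,o["tcp_rot"],o["opening"],o["grasp_force"])
W,p=cloud("wrist");cv2.imwrite("pics/w6.png",p[:,:,::-1])
show(W,(.55,.68),(-.07,.03),(.05,.07),300)
r=R.from_euler("xyz",o["tcp_rot"],degrees=True)
T=r.inv().apply((W-e).reshape(-1,3)).reshape(W.shape)
m=(abs(T[...,0])<.03)&(abs(T[...,1])<.022)&(T[...,2]>-.02)&(T[...,2]<.06)
q=T[m];zt=np.percentile(q[:,2],2);k=q[q[:,2]<zt+.004];print("held rim tool z",zt,cv2.minEnclosingCircle(k[:,:2].astype(np.float32)))
```

```text
12.25 [0.59331061 0.06748418 0.15914696] [ 1.79979038e+02 -5.46925112e-02 -1.72346172e+02] 0.04405033781858142 41.372017823159695
[205. 258.] 2116 ztop 0.0601 circ (0.6101 -0.0106) d 0.0704 rect [ 0.6101 -0.0106] [0.0693 0.0695] 65.4
held rim tool z -0.014669867286919616 ((0.0010320451110601425, 0.021386820822954178), 0.011544589884579182)
```

View pics/w6.png

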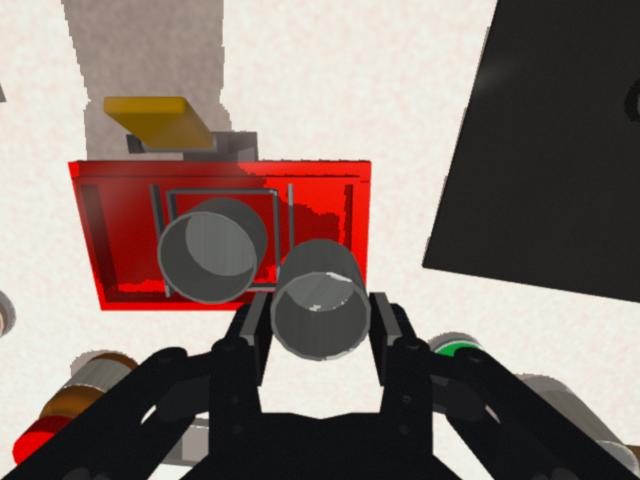

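Cup C is held squarely at (320,315) and cup A sits in the pocket at (212,250). Now I'll put C into A.

Call:
servo_tool(rows=[{"offset": [-0.065, -0.8, 0], "yaw": 0, "claw": 1}, {"offset": [-0.065, -0.8, 0], "yaw": 0, "claw": 1}, {"offset": [-0.065, -0.8, 0], "yaw": 0, "claw": 1}, {"offset": [-0.065, -0.8, 0], "yaw": 0, "claw": 1}, {"offset": [-0.065, -0.8, 0.3], "yaw": 0, "claw": 1}, {"offset": [-0.065, -0.8, 0.5], "yaw": 0, "claw": 1}, {"offset": [-0.065, -0.8, 0.7], "yaw": 0, "claw": 1}, {"offset": [-0.065, -0.8, 0.78], "yaw": 0, "claw": 1}, {"offset": [-0.065, -0.8, 0.81], "yaw": 0, "claw": 1}, {"offset": [-0.065, -0.8, 0.82], "yaw": 0, "claw": 1}, {"offset": [-0.065, -0.8, 0.82], "yaw": 0, "claw": 1}])

```text
time: 13.68
ee_pos: [0.6109, -0.0107, 0.0785]
tcp_rot: [-180.0, 0.1, -172.3]
wrist_force: [0.2, -0.6, -1.2]
opening: 0.0442
grasp_force: 41.5
```

Call:
servo_tool(rows=[{"offset": [0, 0, 0], "yaw": 0, "claw": 0.3}, {"offset": [0, 0, 0], "yaw": 0, "claw": 0.3}, {"offset": [0, 0, 0], "yaw": 0, "claw": 0.3}, {"offset": [0, 0, 0], "yaw": 0, "claw": 0.3}, {"offset": [0, 0, -0.3], "yaw": 0, "claw": 0.3}, {"offset": [0, 0, -1], "yaw": 0, "claw": 0.3}, {"offset": [0, 0, -1], "yaw": 0, "claw": 0.3}, {"offset": [0, 0, -1], "yaw": 0, "claw": 0.3}])

```text
time: 14.68
ee_pos: [0.6109, -0.0107, 0.1781]
tcp_rot: [-180.0, 0.1, -172.3]
wrist_force: [0.2, -0.3, -1.1]
opening: 0.0595
grasp_force: 0.0
```

Run:
```python
from h import *
o=get_obs();e=o["ee_pos"];print(o["time"],e,o["tcp_rot"],o["opening"],o["grasp_force"])
W,p=cloud("wrist");cv2.imwrite("pics/w7.png",p[150:400,170:470,::-1])
show(W,(.55,.68),(-.07,.05),(.05,.07),100)
```

```text
14.675 [ 0.61090959 -0.01072673  0.17813306] [-1.79987775e+02  6.58020765e-02 -1.72266990e+02] 0.05950372429724 0.0
[321. 243.] 1526 ztop 0.0603 circ (0.6103 -0.0107) d 0.0704 rect [ 0.6102 -0.0109] [0.0692 0.0689] 9.6
[320. 242.] 980 ztop 0.0603 circ (0.6109 -0.0117) d 0.0463 rect [ 0.6105 -0.0119] [0.0453 0.0454] 57.7
```

View pics/w7.png

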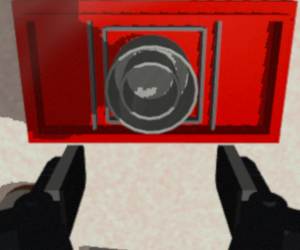

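C is seated flush inside A, concentric at crop (152,88). Now for the smallest cup.

Call:
servo_tool(rows=[{"offset": [0.27, 0.837, 0], "yaw": 0, "claw": 0.4}, {"offset": [0.27, 0.837, 0], "yaw": 0, "claw": 0.4}, {"offset": [0.27, 0.837, 0], "yaw": 0, "claw": 0.4}])

```text
time: 15.1
ee_pos: [0.5714, 0.0698, 0.1761]
tcp_rot: [180.0, -0.1, -172.1]
wrist_force: [1.2, -0.6, -1.1]
opening: 0.0512
grasp_force: 0.0
```

Call:
servo_tool(rows=[{"offset": [0.27, 0.837, 0], "yaw": 0, "claw": 0.4}, {"offset": [0.27, 0.837, 0], "yaw": 0, "claw": 0.4}, {"offset": [0.27, 0.837, 0], "yaw": 0, "claw": 0.4}])

```text
time: 15.48
ee_pos: [0.5341, 0.1484, 0.1767]
tcp_rot: [-180.0, -0.1, -172.2]
wrist_force: [-0.0, -0.7, -0.3]
opening: 0.0515
grasp_force: 0.0
```

Call:
servo_tool(rows=[{"offset": [0.27, 0.837, 0], "yaw": 0, "claw": 0.4}, {"offset": [0.27, 0.837, 0], "yaw": 0, "claw": 0.4}, {"offset": [0.27, 0.837, 0], "yaw": 0, "claw": 0.4}])

```text
time: 15.85
ee_pos: [0.4966, 0.2272, 0.177]
tcp_rot: [-180.0, -0.0, -172.2]
wrist_force: [0.5, 0.4, -0.4]
opening: 0.051
grasp_force: 0.0
```

Call:
servo_tool(rows=[{"offset": [0.27, 0.837, 0.2], "yaw": 0, "claw": 0.4}, {"offset": [0.27, 0.837, 0.2], "yaw": 0, "claw": 0.4}, {"offset": [0.27, 0.837, 0.2], "yaw": 0, "claw": 0.4}, {"offset": [0.27, 0.837, 0.2], "yaw": 0, "claw": 0.4}])

```text
time: 16.35
ee_pos: [0.4595, 0.3051, 0.1576]
tcp_rot: [-180.0, -0.0, -172.3]
wrist_force: [-0.7, -0.1, -0.1]
opening: 0.0512
grasp_force: 0.0
```

```bash
cat >> h.py <<'E'
def totool(o,xyz):
    return R.from_euler("xyz",o["tcp_rot"],degrees=True).inv().apply(np.array(xyz)-o["ee_pos"])*10
E
python3 - <<'E'
from h import *
o=get_obs();e=o["ee_pos"];print(o["time"],e,o["tcp_rot"],o["opening"],o["grasp_force"])
W,p=cloud("wrist")
show(W,(.38,.62),(.17,.46),(.03,.06),100)
print(totool(o,[.4587,.3064,.059]))
E
```

```text
16.35 [0.45951655 0.30514152 0.15762512] [-1.79964725e+02 -6.04937815e-03 -1.72338959e+02] 0.05121079214159162 0.0
[449. 259.] 6257 ztop 0.0445 circ (0.4626 0.4040) d 0.0955 rect [0.4624 0.4035] [0.0383 0.0896] 84.4
[323. 244.] 1090 ztop 0.0501 circ (0.4586 0.3065) d 0.0342 rect [0.4583 0.3066] [0.033  0.0335] 83.3
[0.00631074 0.01416818 0.9862433 ]
```

Call:
servo_tool(rows=[{"offset": [0.007, 0.014, 0.4], "yaw": 0, "claw": 0.4}, {"offset": [0.007, 0.014, 0.85], "yaw": 0, "claw": 0.4}, {"offset": [0.007, 0.014, 0.98], "yaw": 0, "claw": 0.4}, {"offset": [0.007, 0.014, 0.98], "yaw": 0, "claw": 0.4}, {"offset": [0.007, 0.014, 0.98], "yaw": 0, "claw": 1}, {"offset": [0.007, 0.014, 0.98], "yaw": 0, "claw": 1}, {"offset": [0.007, 0.014, 0.98], "yaw": 0, "claw": 1}, {"offset": [0.007, 0.014, 0.98], "yaw": 0, "claw": 1}, {"offset": [0.007, 0.014, 0.98], "yaw": 0, "claw": 1}])

```text
time: 17.52
ee_pos: [0.4588, 0.3082, 0.0621]
tcp_rot: [180.0, 0.2, -172.3]
wrist_force: [-0.0, -2.2, 6.8]
opening: 0.032
grasp_force: 39.4
```

Call:
servo_tool(rows=[{"offset": [0, 0, -0.3], "yaw": 0, "claw": 1}, {"offset": [0, 0, -1], "yaw": 0, "claw": 1}, {"offset": [0, 0, -1], "yaw": 0, "claw": 1}, {"offset": [0, 0, -1], "yaw": 0, "claw": 1}])

```text
time: 18.02
ee_pos: [0.458, 0.3081, 0.1608]
tcp_rot: [179.9, 0.1, -172.3]
wrist_force: [-0.6, 0.1, -1.1]
opening: 0.0318
grasp_force: 39.9
```

Call:
servo_tool(rows=[{"offset": [-0.27, -0.837, 0], "yaw": 0, "claw": 1}, {"offset": [-0.27, -0.837, 0], "yaw": 0, "claw": 1}, {"offset": [-0.27, -0.837, 0], "yaw": 0, "claw": 1}])

```text
time: 18.4
ee_pos: [0.4957, 0.2269, 0.1582]
tcp_rot: [-180.0, -0.1, -172.4]
wrist_force: [-0.3, 0.9, -0.9]
opening: 0.0318
grasp_force: 40.0
```

Call:
servo_tool(rows=[{"offset": [-0.27, -0.837, 0], "yaw": 0, "claw": 1}, {"offset": [-0.27, -0.837, 0], "yaw": 0, "claw": 1}, {"offset": [-0.27, -0.837, 0], "yaw": 0, "claw": 1}])

```text
time: 18.77
ee_pos: [0.5336, 0.1485, 0.1586]
tcp_rot: [-180.0, -0.1, -172.4]
wrist_force: [0.1, 0.4, -0.9]
opening: 0.0323
grasp_force: 40.1
```

Call:
servo_tool(rows=[{"offset": [-0.27, -0.837, 0], "yaw": 0, "claw": 1}, {"offset": [-0.27, -0.837, 0], "yaw": 0, "claw": 1}, {"offset": [-0.27, -0.837, 0], "yaw": 0, "claw": 1}])

```text
time: 19.15
ee_pos: [0.5716, 0.0699, 0.1588]
tcp_rot: [180.0, -0.1, -172.3]
wrist_force: [-1.2, 0.3, -0.5]
opening: 0.0317
grasp_force: 40.2
```

Run:
```python
from h import *
o=get_obs();e=o["ee_pos"];print(o["time"],e,o["tcp_rot"],o["opening"],o["grasp_force"])
W,p=cloud("wrist");cv2.imwrite("pics/w8.png",p[:,:,::-1])
show(W,(.55,.68),(-.07,.05),(.05,.07),100)
r=R.from_euler("xyz",o["tcp_rot"],degrees=True)
T=r.inv().apply((W-e).reshape(-1,3)).reshape(W.shape)
m=(abs(T[...,0])<.03)&(abs(T[...,1])<.0145)&(T[...,2]>-.0)&(T[...,2]<.04)
q=T[m];print("held x range",np.percentile(q[:,0],[1,99]),"z",np.percentile(q[:,2],[1,5,50]))
print(totool(o,[.6107,-.0118,.0785]))
```

```text
19.15 [0.5716376  0.06985991 0.15884779] [ 1.79985320e+02 -7.72569248e-02 -1.72327583e+02] 0.03167030199354099 40.19786884950008
[202. 286.] 3547 ztop 0.0601 circ (0.6101 -0.0109) d 0.0708 rect [ 0.61   -0.0105] [0.0692 0.0696] 25.4
held x range [-0.01491674  0.01725964] z [0.01142407 0.01197582 0.02126328]
[-0.27918668 -0.86164614  0.80288147]
```

Call:
servo_tool(rows=[{"offset": [-0.287, -0.862, 0], "yaw": 0, "claw": 1}, {"offset": [-0.287, -0.862, 0], "yaw": 0, "claw": 1}, {"offset": [-0.287, -0.862, 0], "yaw": 0, "claw": 1}, {"offset": [-0.287, -0.862, 0], "yaw": 0, "claw": 1}, {"offset": [-0.287, -0.862, 0.3], "yaw": 0, "claw": 1}, {"offset": [-0.287, -0.862, 0.5], "yaw": 0, "claw": 1}, {"offset": [-0.287, -0.862, 0.65], "yaw": 0, "claw": 1}, {"offset": [-0.287, -0.862, 0.75], "yaw": 0, "claw": 1}, {"offset": [-0.287, -0.862, 0.79], "yaw": 0, "claw": 1}, {"offset": [-0.287, -0.862, 0.79], "yaw": 0, "claw": 1}])

```text
time: 20.45
ee_pos: [0.6118, -0.0116, 0.0811]
tcp_rot: [-180.0, 0.0, -172.3]
wrist_force: [0.4, 0.4, -0.4]
opening: 0.0312
grasp_force: 40.3
```

Call:
servo_tool(rows=[{"offset": [0, 0, 0], "yaw": 0, "claw": 0.4}, {"offset": [0, 0, 0], "yaw": 0, "claw": 0.4}, {"offset": [0, 0, 0], "yaw": 0, "claw": 0.4}, {"offset": [0, 0, 0], "yaw": 0, "claw": 0.4}, {"offset": [0, 0, -0.3], "yaw": 0, "claw": 0.4}, {"offset": [0, 0, -1], "yaw": 0, "claw": 0.4}, {"offset": [0, 0, -1], "yaw": 0, "claw": 0.4}, {"offset": [0, 0, -1], "yaw": 0, "claw": 0.4}])

```text
time: 21.45
ee_pos: [0.6121, -0.0117, 0.1812]
tcp_rot: [-180.0, 0.1, -172.3]
wrist_force: [0.6, 0.1, -0.7]
opening: 0.0514
grasp_force: 0.0
```

Run:
```python
from h import *
o=get_obs();e=o["ee_pos"];print(o["time"],e,o["tcp_rot"],o["opening"],o["grasp_force"])
W,p=cloud("wrist");cv2.imwrite("pics/w9.png",p[150:400,170:470,::-1])
show(W,(.55,.68),(-.07,.05),(.05,.075),50)
W,p=cloud("scene");show(W,(.38,.62),(.17,.46),(.03,.06),100)
print(totool(o,[.4626,.4037,.15]))
```

```text
21.45 [ 0.61205799 -0.01170027  0.18115322] [-1.79990240e+02  6.87118098e-02 -1.72269135e+02] 0.05136602931846337 0.0
[323. 241.] 1470 ztop 0.0603 circ (0.6103 -0.0106) d 0.0702 rect [ 0.6101 -0.0111] [0.069 0.069] 9.9
[320. 238.] 1625 ztop 0.0618 circ (0.6108 -0.0118) d 0.0463 rect [ 0.6106 -0.0117] [0.0453 0.0449] 53.7
[543. 321.] 930 ztop 0.0420 circ (0.4650 0.4052) d 0.0965 rect [0.4648 0.4055] [0.038  0.0924] 84.6
[0.92257197 4.31735019 0.3096906 ]
```

View pics/w9.png

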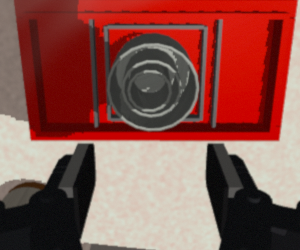

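The three cups are nested, with three concentric rims at crop (150,85) and the smallest about 2 mm proud, which is right. Now for the pack.

Call:
servo_tool(rows=[{"offset": [0.184, 0.863, 0], "yaw": 0, "claw": 0.2}, {"offset": [0.184, 0.863, 0], "yaw": 0, "claw": 0.2}, {"offset": [0.184, 0.863, 0], "yaw": 0, "claw": 0.2}])

```text
time: 21.92
ee_pos: [0.5809, 0.0727, 0.1793]
tcp_rot: [180.0, -0.1, -172.1]
wrist_force: [-0.2, -0.8, 0.1]
opening: 0.0686
grasp_force: 0.0
```

Call:
servo_tool(rows=[{"offset": [0.184, 0.863, 0], "yaw": 0, "claw": 0.2}, {"offset": [0.184, 0.863, 0], "yaw": 0, "claw": 0.2}, {"offset": [0.184, 0.863, 0], "yaw": 0, "claw": 0.2}])

```text
time: 22.3
ee_pos: [0.5516, 0.1549, 0.1798]
tcp_rot: [-180.0, -0.1, -172.2]
wrist_force: [0.5, -0.1, 1.3]
opening: 0.0683
grasp_force: 0.0
```

Call:
servo_tool(rows=[{"offset": [0.184, 0.863, 0], "yaw": 0, "claw": 0.2}, {"offset": [0.184, 0.863, 0], "yaw": 0, "claw": 0.2}, {"offset": [0.184, 0.863, 0], "yaw": 0, "claw": 0.2}])

```text
time: 22.68
ee_pos: [0.5223, 0.2374, 0.18]
tcp_rot: [-180.0, -0.1, -172.2]
wrist_force: [-0.7, 0.0, -0.3]
opening: 0.0682
grasp_force: 0.0
```

Call:
servo_tool(rows=[{"offset": [0.184, 0.863, 0], "yaw": 0, "claw": 0.2}, {"offset": [0.184, 0.863, 0], "yaw": 0, "claw": 0.2}, {"offset": [0.184, 0.863, 0], "yaw": 0, "claw": 0.2}])

```text
time: 23.05
ee_pos: [0.4927, 0.3201, 0.1801]
tcp_rot: [-180.0, -0.0, -172.2]
wrist_force: [0.8, 0.5, 0.3]
opening: 0.0683
grasp_force: 0.0
```

Call:
servo_tool(rows=[{"offset": [0.184, 0.863, 0.4], "yaw": 0.073, "claw": 0.2}, {"offset": [0.184, 0.863, 0.4], "yaw": 0.073, "claw": 0.2}, {"offset": [0.184, 0.863, 0.4], "yaw": 0.073, "claw": 0.2}, {"offset": [0.184, 0.863, 0.4], "yaw": 0.073, "claw": 0.2}, {"offset": [0.184, 0.863, 0.4], "yaw": 0.073, "claw": 0.2}])

```text
time: 23.68
ee_pos: [0.4637, 0.4022, 0.1416]
tcp_rot: [180.0, 0.0, 174.5]
wrist_force: [0.3, -0.1, 0.2]
opening: 0.0681
grasp_force: 0.0
```

Run:
```python
from h import *
o=get_obs();e=o["ee_pos"];print(o["time"],e,o["tcp_rot"],o["opening"],o["grasp_force"])
W,p=cloud("wrist")
for c,q in clusters(W,(.38,.62),(.3,.46),(.03,.06),300):
    rc=cv2.minAreaRect(q[:,:2].astype(np.float32));print(rc,np.percentile(q[:,2],90));print(totool(o,[*rc[0],.048]))
```

```text
23.675 [0.46366626 0.40220093 0.1415633 ] [1.79970611e+02 4.99722143e-02 1.74506791e+02] 0.06813346269496337 0.0
((0.46214741468429565, 0.4040180444717407), (0.038012899458408356, 0.08913017064332962), 84.59988403320312) 0.04448539324919324
[0.01767417 0.01615387 0.93562633]
```

Call:
servo_tool(rows=[{"offset": [0.017, 0.016, 0.4], "yaw": 0, "claw": 0.2}, {"offset": [0.017, 0.016, 0.8], "yaw": 0, "claw": 0.2}, {"offset": [0.017, 0.016, 0.94], "yaw": 0, "claw": 0.2}, {"offset": [0.017, 0.016, 0.94], "yaw": 0, "claw": 0.2}, {"offset": [0.017, 0.016, 0.94], "yaw": 0, "claw": 1}, {"offset": [0.017, 0.016, 0.94], "yaw": 0, "claw": 1}, {"offset": [0.017, 0.016, 0.94], "yaw": 0, "claw": 1}, {"offset": [0.017, 0.016, 0.94], "yaw": 0, "claw": 1}, {"offset": [0.017, 0.016, 0.94], "yaw": 0, "claw": 1}, {"offset": [0.017, 0.016, 0.94], "yaw": 0, "claw": 1}])

```text
time: 24.98
ee_pos: [0.4618, 0.4059, 0.0489]
tcp_rot: [179.9, 0.1, 174.6]
wrist_force: [0.4, -0.7, 5.9]
opening: 0.0368
grasp_force: 41.8
```

Call:
servo_tool(rows=[{"offset": [0, 0, -0.3], "yaw": 0, "claw": 1}, {"offset": [0, 0, -1], "yaw": 0, "claw": 1}, {"offset": [0, 0, -1], "yaw": 0, "claw": 1}, {"offset": [0, 0, -1], "yaw": -0.074, "claw": 1}, {"offset": [0, 0, -1], "yaw": -0.074, "claw": 1}, {"offset": [0, 0, -1], "yaw": -0.074, "claw": 1}])

```text
time: 25.72
ee_pos: [0.4608, 0.4052, 0.1463]
tcp_rot: [-180.0, -0.0, -172.1]
wrist_force: [0.1, 0.1, -2.2]
opening: 0.0372
grasp_force: 40.8
```

Run:
```python
from h import *
o=get_obs();print(o["time"],o["ee_pos"],o["tcp_rot"],o["opening"],o["grasp_force"])
print(totool(o,[.6005,.0678,.13]))
```

```text
25.725 [0.46082416 0.40517545 0.14625758] [-1.79978859e+02 -3.07837439e-02 -1.72110794e+02] 0.037201249827061 40.84503471851349
[-0.92055117 -3.53347919  0.16338499]
```

Call:
servo_tool(rows=[{"offset": [-0.23, -0.88, 0], "yaw": 0, "claw": 1}, {"offset": [-0.23, -0.88, 0], "yaw": 0, "claw": 1}, {"offset": [-0.23, -0.88, 0], "yaw": 0, "claw": 1}])

```text
time: 26.1
ee_pos: [0.4965, 0.3196, 0.1466]
tcp_rot: [-180.0, -0.0, -172.3]
wrist_force: [-0.6, 1.3, -1.7]
opening: 0.037
grasp_force: 41.0
```

Call:
servo_tool(rows=[{"offset": [-0.23, -0.88, 0], "yaw": 0, "claw": 1}, {"offset": [-0.23, -0.88, 0], "yaw": 0, "claw": 1}, {"offset": [-0.23, -0.88, 0], "yaw": 0, "claw": 1}])

```text
time: 26.48
ee_pos: [0.5312, 0.2364, 0.1466]
tcp_rot: [-180.0, -0.0, -172.2]
wrist_force: [-0.2, 0.4, -1.2]
opening: 0.0369
grasp_force: 41.1
```

Call:
servo_tool(rows=[{"offset": [-0.23, -0.88, 0], "yaw": 0, "claw": 1}, {"offset": [-0.23, -0.88, 0], "yaw": 0, "claw": 1}, {"offset": [-0.23, -0.88, 0], "yaw": 0, "claw": 1}])

```text
time: 26.85
ee_pos: [0.566, 0.153, 0.1465]
tcp_rot: [180.0, -0.0, -172.2]
wrist_force: [-0.7, 0.9, -1.6]
opening: 0.0372
grasp_force: 41.2
```

Call:
servo_tool(rows=[{"offset": [-0.23, -0.88, 0.1], "yaw": 0, "claw": 1}, {"offset": [-0.23, -0.88, 0.1], "yaw": 0, "claw": 1}, {"offset": [-0.23, -0.88, 0.1], "yaw": 0, "claw": 1}, {"offset": [-0.23, -0.88, 0.1], "yaw": 0, "claw": 1}])

```text
time: 27.35
ee_pos: [0.6003, 0.0709, 0.1367]
tcp_rot: [180.0, -0.0, -172.0]
wrist_force: [0.6, 0.5, -1.3]
opening: 0.0369
grasp_force: 41.2
```

Run:
```python
from h import *
o=get_obs();print(o["time"],o["ee_pos"],o["tcp_rot"],o["opening"],o["grasp_force"])
W,p=cloud("wrist");cv2.imwrite("pics/w10.png",p[:,:,::-1])
h=hsv(p);m=(abs(h[...,0].astype(int)-110)<12)&(h[...,1]>140)&(h[...,2]>50)&(np.linalg.norm(W[...,:2]-o["ee_pos"][:2],axis=2)<.07)
q=W[m];print(len(q));zt=np.percentile(q[:,2],90);q=q[q[:,2]>zt-.006];print("pack top",zt,cv2.minAreaRect(q[:,:2].astype(np.float32)))
h2=hsv(p);print(totool(o,[.6005,.0678,.0525]))
```

```text
27.35 [0.60025149 0.07092005 0.13670849] [ 1.79968757e+02 -1.62118453e-02 -1.72031513e+02] 0.03689643340048119 41.24264895915985
16754
pack top 0.13218545912260884 ((0.6000155210494995, 0.07024503499269485), (0.08861880749464035, 0.038159750401973724), 8.292498588562012)
[ 0.00162589 -0.03170294  0.84206823]
```

View pics/w10.png

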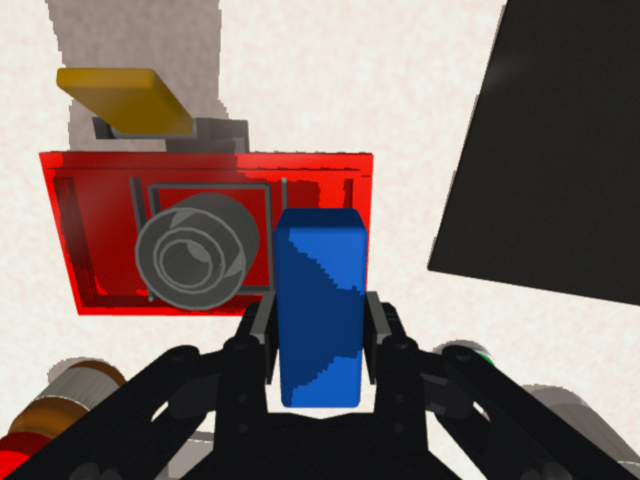

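The pack is held square to the carrier at (320,310), above the +y bay. I'll lower it.

Call:
servo_tool(rows=[{"offset": [-0.005, -0.026, 0], "yaw": 0, "claw": 1}, {"offset": [-0.005, -0.026, 0.3], "yaw": 0, "claw": 1}, {"offset": [-0.005, -0.026, 0.5], "yaw": 0, "claw": 1}, {"offset": [-0.005, -0.026, 0.6], "yaw": 0, "claw": 1}, {"offset": [-0.005, -0.026, 0.7], "yaw": 0, "claw": 1}, {"offset": [-0.005, -0.026, 0.77], "yaw": 0, "claw": 1}, {"offset": [-0.005, -0.026, 0.81], "yaw": 0, "claw": 1}, {"offset": [-0.005, -0.026, 0.84], "yaw": 0, "claw": 1}, {"offset": [-0.005, -0.026, 0.84], "yaw": 0, "claw": 1}])

```text
time: 28.52
ee_pos: [0.6016, 0.0668, 0.0531]
tcp_rot: [-180.0, 0.0, -172.1]
wrist_force: [0.9, 0.3, -1.9]
opening: 0.0366
grasp_force: 41.2
```

Call:
servo_tool(rows=[{"offset": [0, 0, 0], "yaw": 0, "claw": 0.4}, {"offset": [0, 0, 0], "yaw": 0, "claw": 0.4}, {"offset": [0, 0, 0], "yaw": 0, "claw": 0.4}, {"offset": [0, 0, 0], "yaw": 0, "claw": 0.4}, {"offset": [0, 0, -0.3], "yaw": 0, "claw": 0.4}, {"offset": [0, 0, -1], "yaw": 0, "claw": 0.4}, {"offset": [0, 0, -1], "yaw": 0, "claw": 0.4}, {"offset": [0, 0, -1], "yaw": 0, "claw": 0.4}])

```text
time: 29.52
ee_pos: [0.6017, 0.0668, 0.1532]
tcp_rot: [-180.0, 0.1, -172.1]
wrist_force: [-1.0, 0.2, -0.4]
opening: 0.051
grasp_force: 0.0
```

Call:
servo_tool(rows=[{"offset": [0, -0.8, -0.5], "yaw": 0, "claw": 0.4}, {"offset": [0, -0.8, -0.5], "yaw": 0, "claw": 0.4}, {"offset": [0, -0.8, -0.5], "yaw": 0, "claw": 0.4}, {"offset": [0, -0.8, -0.5], "yaw": 0, "claw": 0.4}])

```text
time: 30.02
ee_pos: [0.6119, -0.0121, 0.2008]
tcp_rot: [180.0, -0.2, -172.1]
wrist_force: [0.6, 0.6, 0.1]
opening: 0.0512
grasp_force: 0.0
```

Run:
```python
from h import *
o=get_obs();print(o["time"],o["ee_pos"],o["tcp_rot"],o["opening"],o["grasp_force"])
W,p=cloud("wrist");cv2.imwrite("pics/w11.png",p[:,:,::-1])
print(carrier(W,p))
show(W,(.52,.7),(-.14,.12),(.04,.075),50)
W,p=cloud("scene");m=(W[...,2]>.05)&(W[...,2]<.066)&(W[...,1]<-.15)&(W[...,1]>-.5)&(W[...,0]>.3)&(W[...,0]<.68)
print("lid top",cv2.minAreaRect(W[m][:,:2].astype(np.float32)))
show(W,(.3,.68),(-.5,-.15),(.08,.1),30)
```

```text
30.025 [ 0.61188904 -0.01206479  0.20079391] [ 1.79960815e+02 -1.50307931e-01 -1.72091760e+02] 0.05122130391940753 0.0
6.0 [ 0.613 -0.009] {'-x': (np.float64(-1.96), np.float64(-0.0659), np.int64(46)), '+x': (np.float64(-1.72), np.float64(0.0599), np.int64(50)), '-y': (np.float64(1.59), np.float64(-0.114), np.int64(23)), '+y': (np.float64(1.59), np.float64(0.1156), np.int64(23))} z 0.0178
7.96 [ 0.613 -0.009] {'-x': (np.float64(-0.04), np.float64(-0.0658), np.int64(46)), '+x': (np.float64(0.25), np.float64(0.0599), np.int64(50)), '-y': (np.float64(-0.3), np.float64(-0.1139), np.int64(23)), '+y': (np.float64(-0.34), np.float64(0.1155), np.int64(23))} z 0.0178
8.0 [ 0.6099 -0.0086] {'-x': (np.float64(0.01), np.float64(-0.0628), np.int64(46)), '+x': (np.float64(0.31), np.float64(0.0628), np.int64(50)), '-y': (np.float64(-0.39), np.float64(-0.1147), np.int64(23)), '+y': (np.float64(-0.47), np.float64(0.1148), np.int64(23))} z 0.0178
(array([ 0.60994445, -0.00860423]), np.float64(7.994322360754431))
[413. 227.] 4665 ztop 0.0486 circ (0.6023 0.0654) d 0.0951 rect [0.6025 0.0662] [0.0895 0.0385] 8.0
[322. 233.] 3544 ztop 0.0609 circ (0.6104 -0.0107) d 0.0702 rect [ 0.6101 -0.011 ] [0.0689 0.0691] 8.4
lid top ((0.49329954385757446, -0.30650782585144043), (0.13090769946575165, 0.22952771186828613), 13.141096115112305)
[240. 162.] 177 ztop 0.0902 circ (0.4931 -0.3051) d 0.0611 rect [ 0.4931 -0.3056] [0.0602 0.0219] 15.7
```

View pics/w11.png

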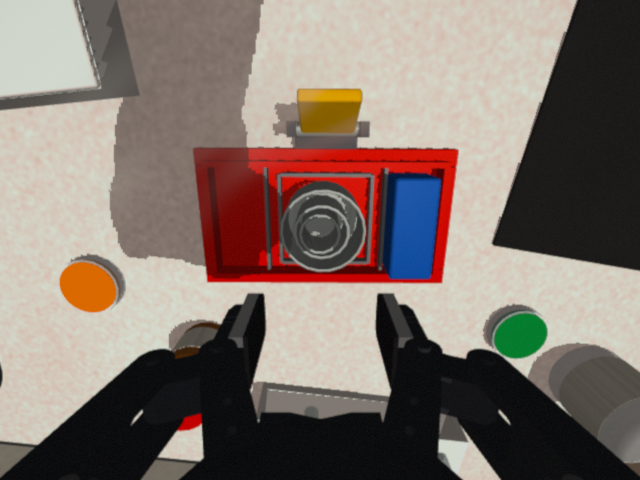

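All loaded. The nest is at (322,230) in the middle pocket, and the pack lies flat in the +y bay at (413,227) with its top at 46 mm. The clamp is tipped outward at (330,110). Next is the lid.

Call:
servo_tool(rows=[{"offset": [0.5, -0.9, 0], "yaw": 0, "claw": 0}, {"offset": [0.5, -0.9, 0], "yaw": 0, "claw": 0}, {"offset": [0.5, -0.9, 0], "yaw": 0, "claw": 0}])

```text
time: 30.5
ee_pos: [0.5743, -0.1097, 0.2022]
tcp_rot: [180.0, -0.1, -172.2]
wrist_force: [-0.0, 0.7, 0.1]
opening: 0.0855
grasp_force: 0.0
```

Call:
servo_tool(rows=[{"offset": [0.5, -0.9, 0], "yaw": 0, "claw": 0}, {"offset": [0.5, -0.9, 0], "yaw": 0, "claw": 0}, {"offset": [0.5, -0.9, 0], "yaw": 0, "claw": 0}])

```text
time: 30.88
ee_pos: [0.5376, -0.2053, 0.2022]
tcp_rot: [180.0, -0.0, -172.2]
wrist_force: [0.2, 0.8, 0.4]
opening: 0.0856
grasp_force: 0.0
```

Call:
servo_tool(rows=[{"offset": [0.55, -0.92, 0], "yaw": -0.035, "claw": 0}, {"offset": [0.55, -0.92, 0], "yaw": -0.035, "claw": 0}, {"offset": [0.55, -0.92, 0], "yaw": -0.035, "claw": 0}, {"offset": [0.55, -0.92, 0], "yaw": -0.035, "claw": 0}])

```text
time: 31.38
ee_pos: [0.4971, -0.3018, 0.2024]
tcp_rot: [180.0, -0.0, -165.7]
wrist_force: [0.7, 0.3, -0.4]
opening: 0.0853
grasp_force: 0.0
```

```bash
cat >> h.py <<'E'
def lid(W):
    """bar centre/axis and the lid's top rectangle near the TCP"""
    o=get_obs();e=o["ee_pos"]
    near=np.linalg.norm(W[...,:2]-e[:2],axis=2)<.16
    t=near&(W[...,2]>.055)&(W[...,2]<.067);q=W[t][:,:2].astype(np.float32)
    print("top rect",np.round(np.r_[cv2.minAreaRect(q)[0]],4),np.round(cv2.minAreaRect(q)[1],4),round(cv2.minAreaRect(q)[2],2),"z",np.median(W[t][:,2]).round(4))
    show(W,(e[0]-.07,e[0]+.07),(e[1]-.07,e[1]+.07),(.085,.1),100)
E
python3 - <<'E'
from h import *
o=get_obs();print(o["time"],o["ee_pos"],o["tcp_rot"],o["opening"],o["q"])
W,p=cloud("wrist");cv2.imwrite("pics/w12.png",p[:,:,::-1]);lid(W)
E
```

```text
31.375 [ 0.4970805  -0.30184396  0.20236906] [ 1.79952777e+02 -4.71483319e-03 -1.65727242e+02] 0.08526761399474284 [-3.12809608e+01  8.60965801e+00  8.41122028e+00  8.98385765e+01
  2.97013953e-02 -4.55537261e+01]
top rect [ 0.4921 -0.3089] [0.1243 0.2278] 13.4 z 0.0617
[313. 234.] 2038 ztop 0.0934 circ (0.4918 -0.3101) d 0.0576 rect [ 0.4916 -0.3089] [0.0558 0.0194] 13.3
```

View pics/w12.png

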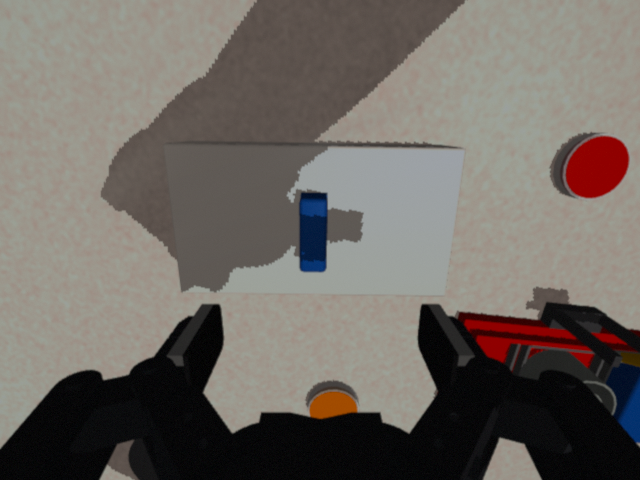

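The wrist view shows the lid at (315,220) with its bar at (313,232), turned 13.4°. I'll grip the bar.

Call:
servo_tool(rows=[{"offset": [0.066, -0.056, 0.3], "yaw": 0.005, "claw": 0.4}, {"offset": [0.066, -0.056, 0.6], "yaw": 0.005, "claw": 0.4}, {"offset": [0.066, -0.056, 0.6], "yaw": 0.005, "claw": 0.4}, {"offset": [0.066, -0.056, 0.9], "yaw": 0.005, "claw": 0.4}, {"offset": [0.066, -0.056, 0.9], "yaw": 0.005, "claw": 0.4}, {"offset": [0.066, -0.056, 0.9], "yaw": 0.005, "claw": 0.4}])

```text
time: 32.17
ee_pos: [0.492, -0.3101, 0.1146]
tcp_rot: [-179.9, 0.1, -166.6]
wrist_force: [-0.7, -0.1, 0.8]
opening: 0.0513
grasp_force: 0.0
```

Call:
servo_tool(rows=[{"offset": [0, 0, 0.25], "yaw": 0, "claw": 0.4}, {"offset": [0, 0, 0.25], "yaw": 0, "claw": 0.4}, {"offset": [0, 0, 0.25], "yaw": 0, "claw": 1}, {"offset": [0, 0, 0.25], "yaw": 0, "claw": 1}, {"offset": [0, 0, 0.25], "yaw": 0, "claw": 1}, {"offset": [0, 0, 0.25], "yaw": 0, "claw": 1}, {"offset": [0, 0, 0.25], "yaw": 0, "claw": 1}, {"offset": [0, 0, 0.25], "yaw": 0, "claw": 1}, {"offset": [0, 0, 0.25], "yaw": 0, "claw": 1}], squeeze=70)

```text
time: 33.3
ee_pos: [0.492, -0.3106, 0.0896]
tcp_rot: [-179.9, 0.1, -166.7]
wrist_force: [-0.2, 0.4, 5.3]
opening: 0.0188
grasp_force: 69.9
```

Call:
servo_tool(rows=[{"offset": [0, 0, -0.2], "yaw": 0, "claw": 1}, {"offset": [0, 0, -0.6], "yaw": 0, "claw": 1}, {"offset": [0, 0, -1], "yaw": 0, "claw": 1}, {"offset": [0, 0, -1], "yaw": 0, "claw": 1}, {"offset": [0, 0, -1], "yaw": 0.03, "claw": 1}, {"offset": [0, 0, -1], "yaw": 0.03, "claw": 1}])

```text
time: 34.05
ee_pos: [0.491, -0.3101, 0.1865]
tcp_rot: [179.9, -0.1, -172.1]
wrist_force: [-0.7, -0.2, -3.9]
opening: 0.0185
grasp_force: 68.9
```

Run:
```python
from h import *
o=get_obs();e=o["ee_pos"];print(o["time"],e,o["tcp_rot"],o["opening"],o["grasp_force"])
W,p=cloud("wrist");cv2.imwrite("pics/w13.png",p[:,:,::-1])
r=R.from_euler("xyz",o["tcp_rot"],degrees=True);T=r.inv().apply((W-e).reshape(-1,3)).reshape(W.shape)
h=hsv(p);m=(abs(T[...,0])<.075)&(abs(T[...,1])<.13)&(T[...,2]>.015)&(T[...,2]<.04)&(h[...,1]<60)
q=T[m].astype(np.float32);print(len(q),np.percentile(q,[1,50,99],axis=0),cv2.minAreaRect(q[:,:2].copy()))
print(totool(o,[.6099,-.0086,.2]))
```

```text
34.05 [ 0.49096617 -0.31005395  0.18647303] [ 1.79932243e+02 -8.18416012e-02 -1.72058454e+02] 0.018489127629057595 68.92667770385742
81184 [[-0.05503001 -0.11177861  0.02645548]
 [ 0.02497376 -0.00038386  0.02787021]
 [ 0.06166752  0.11054843  0.03364261]] ((-0.0002488456666469574, -0.0006071776151657104), (0.22887520492076874, 0.12437105923891068), 89.9551010131836)
[-1.59423415  2.82146709 -0.13421056]
```

View pics/w13.png

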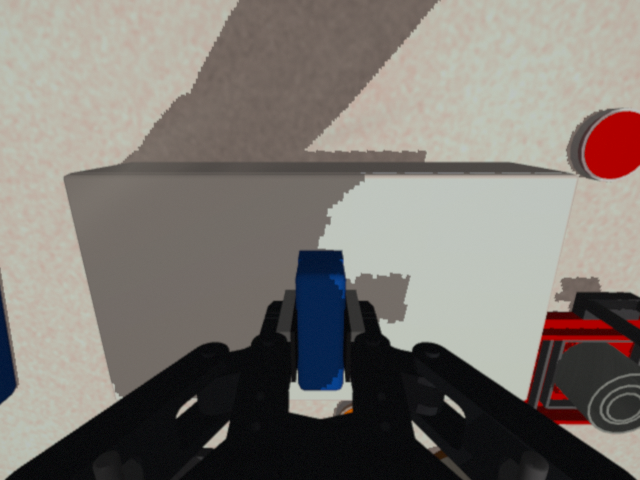

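The lid is held square to the tool and centred within 1 mm. I'll raise it clear, align it with the carrier's axis, then approach along y.

Call:
servo_tool(rows=[{"offset": [-0.8, 0, -0.5], "yaw": 0, "claw": 1}, {"offset": [-0.8, 0, -0.5], "yaw": 0, "claw": 1}, {"offset": [-0.8, 0, -0.5], "yaw": 0, "claw": 1}, {"offset": [-0.8, 0, -0.5], "yaw": 0, "claw": 1}])

```text
time: 34.6
ee_pos: [0.57, -0.2992, 0.2366]
tcp_rot: [179.9, -0.1, -172.0]
wrist_force: [0.7, -0.5, -3.5]
opening: 0.0185
grasp_force: 69.5
```

Call:
servo_tool(rows=[{"offset": [-0.79, 0.5, 0], "yaw": 0, "claw": 1}, {"offset": [-0.79, 0.5, 0], "yaw": 0, "claw": 1}, {"offset": [-0.79, 0.5, 0], "yaw": 0, "claw": 1}])

```text
time: 34.98
ee_pos: [0.6422, -0.2375, 0.2363]
tcp_rot: [179.9, -0.1, -171.9]
wrist_force: [-0.0, -1.0, -4.1]
opening: 0.019
grasp_force: 69.6
```

Call:
servo_tool(rows=[{"offset": [0, 0.45, 0], "yaw": 0, "claw": 1}, {"offset": [0, 0.9, 0], "yaw": 0, "claw": 1}, {"offset": [0, 0.9, 0], "yaw": 0, "claw": 1}, {"offset": [0, 0.9, 0], "yaw": 0, "claw": 1}])

```text
time: 35.48
ee_pos: [0.6287, -0.1506, 0.2378]
tcp_rot: [-180.0, -0.0, -172.1]
wrist_force: [0.6, -0.1, -4.1]
opening: 0.0186
grasp_force: 70.0
```

Call:
servo_tool(rows=[{"offset": [0, 0.45, 0], "yaw": 0, "claw": 1}, {"offset": [0, 0.9, 0], "yaw": 0, "claw": 1}, {"offset": [0, 0.9, 0], "yaw": 0, "claw": 1}, {"offset": [0, 0.9, 0], "yaw": 0, "claw": 1}])

```text
time: 35.98
ee_pos: [0.6171, -0.0618, 0.2377]
tcp_rot: [-180.0, -0.0, -172.1]
wrist_force: [0.3, -0.5, -3.5]
opening: 0.0184
grasp_force: 70.3
```

Call:
servo_tool(rows=[{"offset": [0, 0.25, 0], "yaw": 0, "claw": 1}, {"offset": [0, 0.5, 0], "yaw": 0, "claw": 1}, {"offset": [0, 0.5, 0], "yaw": 0, "claw": 1}, {"offset": [0, 0.5, 0], "yaw": 0, "claw": 1}, {"offset": [0, 0.5, 0], "yaw": 0, "claw": 1}])

```text
time: 36.6
ee_pos: [0.6104, -0.0122, 0.2376]
tcp_rot: [-180.0, -0.0, -172.2]
wrist_force: [0.7, 0.2, -3.6]
opening: 0.0191
grasp_force: 70.2
```

```bash
cat >> h.py <<'E'
def heldlid(o,W,p):
    r=R.from_euler("xyz",o["tcp_rot"],degrees=True);T=r.inv().apply((W-o["ee_pos"]).reshape(-1,3)).reshape(W.shape)
    h=hsv(p);m=(abs(T[...,0])<.075)&(abs(T[...,1])<.13)&(T[...,2]>.015)&(T[...,2]<.04)&(h[...,1]<60)
    q=T[m].astype(np.float32);rc=cv2.minAreaRect(q[:,:2].copy());c=r.apply([rc[0][0],rc[0][1],0.03])+o["ee_pos"]
    print("held lid tool",np.round(rc[0],4),np.round(rc[1],4),rc[2],"world",c.round(4))
    return c
E
python3 - <<'E'
from h import *
o=get_obs();print(o["time"],o["ee_pos"],o["tcp_rot"],o["opening"],o["grasp_force"])
W,p=cloud("wrist");c=heldlid(o,W,p)
t=np.array([.6099,-.0086,c[2]]);print("tool move",R.from_euler("xyz",o["tcp_rot"],degrees=True).inv().apply(t-c)*10,"dz",o["ee_pos"][2]-.1056)
E
```

```text
36.6 [ 0.61040811 -0.01224735  0.23764438] [-1.79986845e+02 -9.71779130e-03 -1.72168799e+02] 0.019063028388682852 70.22249221801758
held lid tool [-0.0005 -0.0009] [0.229  0.1249] 89.93428802490234 world [ 0.611  -0.0131  0.2076]
tool move [ 5.13137159e-03  4.57953481e-02 -9.64407947e-06] dz 0.13204437671459315
```

Call:
servo_tool(rows=[{"offset": [0.005, 0.046, 0.2], "yaw": -0.001, "claw": 1}, {"offset": [0.005, 0.046, 0.4], "yaw": -0.001, "claw": 1}, {"offset": [0.005, 0.046, 0.6], "yaw": -0.001, "claw": 1}, {"offset": [0.005, 0.046, 0.8], "yaw": -0.001, "claw": 1}, {"offset": [0.005, 0.046, 0.8], "yaw": -0.001, "claw": 1}, {"offset": [0.005, 0.046, 0.8], "yaw": -0.001, "claw": 1}])

```text
time: 37.4
ee_pos: [0.6094, -0.0068, 0.1587]
tcp_rot: [-180.0, 0.1, -171.9]
wrist_force: [0.2, 0.8, -3.0]
opening: 0.0186
grasp_force: 70.0
```

Run:
```python
from h import *
o=get_obs();print(o["time"],o["ee_pos"],o["tcp_rot"],o["opening"],o["grasp_force"])
W,p=cloud("wrist");c=heldlid(o,W,p)
t=np.array([.6099,-.0086,c[2]]);print("tool move",R.from_euler("xyz",o["tcp_rot"],degrees=True).inv().apply(t-c)*10,"dz",o["ee_pos"][2]-.1056)
carrier(W,p)
```

```text
37.4 [ 0.60941967 -0.00682817  0.15871086] [-1.79990401e+02  5.01670699e-02 -1.71929046e+02] 0.01858719660159351 70.02603650093079
held lid tool [-0.0003 -0.0005] [0.2286 0.1244] 89.97176361083984 world [ 0.6098 -0.0073  0.1287]
tool move [ 7.53299673e-04 -1.30752311e-02  1.53095321e-06] dz 0.05311086278737889
6.0 [ 0.613 -0.009] {'-x': (np.float64(-1.95), np.float64(-0.0659), np.int64(29))} z 0.0177
7.95 [ 0.613 -0.009] {'-x': (np.float64(-0.01), np.float64(-0.0658), np.int64(29))} z 0.0177
7.96 [ 0.6112 -0.0093] {'-x': (np.float64(-0.0), np.float64(-0.064), np.int64(29))} z 0.0177
```

Call:
servo_tool(rows=[{"offset": [-0.003, -0.013, 0.1], "yaw": 0, "claw": 1}, {"offset": [-0.003, -0.013, 0.2], "yaw": 0, "claw": 1}, {"offset": [-0.003, -0.013, 0.3], "yaw": 0, "claw": 1}, {"offset": [-0.003, -0.013, 0.38], "yaw": 0, "claw": 1}, {"offset": [-0.003, -0.013, 0.44], "yaw": 0, "claw": 1}, {"offset": [-0.003, -0.013, 0.48], "yaw": 0, "claw": 1}, {"offset": [-0.003, -0.013, 0.51], "yaw": 0, "claw": 1}, {"offset": [-0.003, -0.013, 0.53], "yaw": 0, "claw": 1}, {"offset": [-0.003, -0.013, 0.54], "yaw": 0, "claw": 1}, {"offset": [-0.003, -0.013, 0.54], "yaw": 0, "claw": 1}])

```text
time: 38.7
ee_pos: [0.6096, -0.0078, 0.1056]
tcp_rot: [-180.0, 0.1, -171.9]
wrist_force: [-5.9, -0.1, 7.9]
opening: 0.0188
grasp_force: 71.8
```

Run:
```python
from h import *
o=get_obs();print(o["time"],o["ee_pos"],o["tcp_rot"],o["wrist_force"],o["torque"])
W,p=cloud("wrist");c=heldlid(o,W,p)
```

```text
38.7 [ 0.60964037 -0.00779102  0.10557991] [-1.79988309e+02  7.88815522e-02 -1.71905249e+02] [-5.90682541 -0.09649248  7.9155046 ] [ 0.01637041  1.11158764 -0.01524862]
held lid tool [ 0.0065 -0.0005] [0.2287 0.137 ] 89.79219055175781 world [ 0.6033 -0.0092  0.0756]
```

Call:
servo_tool(rows=[{"offset": [0, 0, 0], "yaw": 0, "claw": 0.4}, {"offset": [0, 0, 0], "yaw": 0, "claw": 0.4}, {"offset": [0, 0, 0], "yaw": 0, "claw": 0.4}, {"offset": [0, 0, 0], "yaw": 0, "claw": 0.4}, {"offset": [0, 0, -0.3], "yaw": 0, "claw": 0.4}, {"offset": [0, 0, -0.8], "yaw": 0, "claw": 0.4}, {"offset": [0, 0, -1], "yaw": 0, "claw": 0.4}, {"offset": [0, 0, -1], "yaw": 0, "claw": 0.4}, {"offset": [0, 0, -1], "yaw": 0, "claw": 0.4}])

```text
time: 39.88
ee_pos: [0.6093, -0.0078, 0.2023]
tcp_rot: [180.0, -0.1, -171.9]
wrist_force: [-0.0, -0.1, -0.5]
opening: 0.0512
grasp_force: 0.0
```

```bash
cat >> h.py <<'E'
def lidplane(W,p):
    h=hsv(p);m=(abs(W[...,0]-.61)<.08)&(abs(W[...,1]+.009)<.13)&(W[...,2]>.066)&(W[...,2]<.095)&(h[...,1]<70)
    q=W[m];a=np.radians(8);c=np.array([.6099,-.0086]);L=(q[:,:2]-c)@np.array([[np.cos(a),-np.sin(a)],[np.sin(a),np.cos(a)]])
    k=(abs(L[:,0])<.058)&(abs(L[:,1])<.11);q,L=q[k],L[k]
    A=np.c_[L,np.ones(len(L))];f=np.linalg.lstsq(A,q[:,2],rcond=None)[0];r=q[:,2]-A@f;g=abs(r)<.003
    f=np.linalg.lstsq(A[g],q[g,2],rcond=None)[0]
    print("lid plane tilt deg x,y",np.degrees(f[:2]).round(2),"z",f[2].round(4),len(q),cv2.minAreaRect(q[:,:2].astype(np.float32)))
E
python3 - <<'E'
from h import *
o=get_obs();print(o["time"],o["ee_pos"],o["tcp_rot"],o["wrist_force"],o["opening"])
W,p=cloud("wrist");cv2.imwrite("pics/w14.png",p[:,:,::-1]);lidplane(W,p)
for n in("scene","side"):
    W,p=cloud(n);lidplane(W,p);cv2.imwrite(f"pics/{n}2.png",p[:,:,::-1])
s=cv2.imread("pics/side2.png")[210:320,280:430];cv2.imwrite("pics/side2c.png",cv2.resize(s,None,fx=5,fy=5,interpolation=cv2.INTER_CUBIC))
E
```

```text
39.875 [ 0.60930813 -0.00779409  0.2023114 ] [ 1.79985502e+02 -9.58444348e-02 -1.71908260e+02] [-0.01095316 -0.08876712 -0.45367669] 0.05115651244223352
lid plane tilt deg x,y [0.03 0.01] z 0.0778 38584 ((0.6099010705947876, -0.008608169853687286), (0.11598885804414749, 0.21997901797294617), 8.001256942749023)
lid plane tilt deg x,y [0.12 0.  ] z 0.0747 4506 ((0.6099149584770203, -0.008605822920799255), (0.1159461960196495, 0.21996784210205078), 7.995602607727051)
lid plane tilt deg x,y [0.01 0.14] z 0.0797 2222 ((0.6099460124969482, -0.008714094758033752), (0.11591526865959167, 0.21969881653785706), 7.95457124710083)
```

View pics/side2c.png

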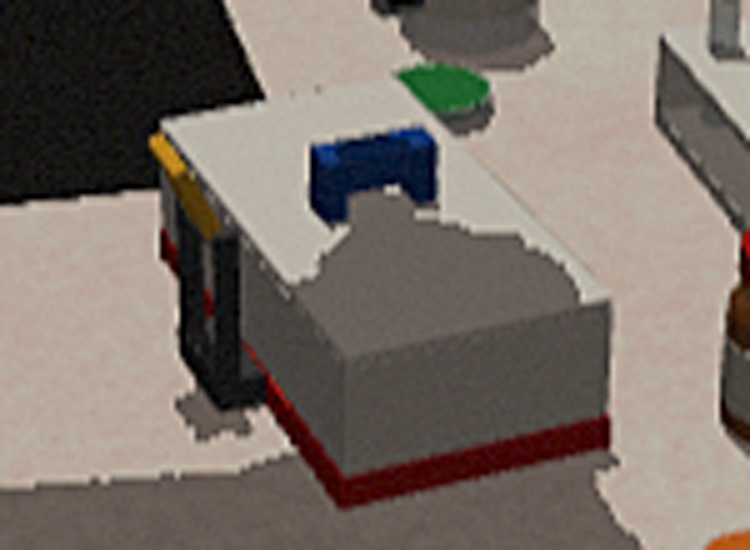

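The side crop shows the lid's rim down on the red ledge all round. The fitted top is level within about 0.1° at 76 mm, so it is fully home. The clamp at crop (185,190) still leans outward. I'll close the jaws and go behind it.

Call:
servo_tool(rows=[{"offset": [0.5, 0, 0], "yaw": 0, "claw": 1}, {"offset": [1, 0, 0], "yaw": 0, "claw": 1}, {"offset": [1, 0, 0], "yaw": 0, "claw": 1}, {"offset": [1, 0, 0], "yaw": 0, "claw": 1}], squeeze=30)

```text
time: 40.52
ee_pos: [0.5109, -0.0219, 0.2037]
tcp_rot: [-180.0, 0.0, -171.9]
wrist_force: [1.0, -0.0, -0.1]
opening: 0.0004
grasp_force: 0.0
```

Call:
servo_tool(rows=[{"offset": [0.5, 0, 0], "yaw": 0, "claw": 1}, {"offset": [0.5, 0, 0], "yaw": 0, "claw": 1}, {"offset": [0.5, 0, 0], "yaw": 0, "claw": 1}, {"offset": [0.5, 0, 0], "yaw": 0, "claw": 1}, {"offset": [0.5, 0, 0], "yaw": 0, "claw": 1}])

```text
time: 41.15
ee_pos: [0.4617, -0.0288, 0.2036]
tcp_rot: [180.0, -0.0, -171.9]
wrist_force: [-0.3, 0.1, -0.0]
opening: 0.0001
grasp_force: 0.0
```

Run:
```python
from h import *
o=get_obs();e=o["ee_pos"];print(o["time"],e,o["tcp_rot"],o["wrist_force"],o["opening"])
W,p=cloud("wrist")
a=np.radians(8);ax=np.array([np.cos(a),np.sin(a)]);ay=np.array([-np.sin(a),np.cos(a)]);C=np.array([.6099,-.0086])
print("TCP in carrier",(e[:2]-C)@ax,(e[:2]-C)@ay)
h=hsv(p);m=(abs(h[...,0].astype(int)-24)<8)&(h[...,1]>130)&(W[...,2]>.07)&(W[...,2]<.14)&(np.linalg.norm(W[...,:2]-C,axis=2)<.16)
q=W[m];L=np.c_[(q[:,:2]-C)@ax,(q[:,:2]-C)@ay,q[:,2]];print("clamp",len(q),np.percentile(L,[1,50,99],axis=0).round(4))
r=R.from_euler("xyz",o["tcp_rot"],degrees=True);T=r.inv().apply((W-e).reshape(-1,3)).reshape(W.shape)
m=(abs(T[...,0])<.02)&(abs(T[...,1])<.03)&(T[...,2]>-.02)&(T[...,2]<.04);q=T[m];print("finger",np.percentile(q,[1,50,99],axis=0).round(4))
```

```text
41.15 [ 0.46172917 -0.02880933  0.20355052] [ 1.79996292e+02 -2.38581206e-02 -1.71891649e+02] [-0.29659432  0.09980363 -0.03546505] 8.438975541905565e-05
TCP in carrier -0.14954144106925935 0.0006087446510411359Traceback (most recent call last):
  File "<stdin>", line 7, in <module>
    return _quantile_unchecked(
        a, q, axis, out, overwrite_input, method, keepdims, weights)
    return _ureduce(a,
                    func=_quantile_ureduce_func,
    ...<5 lines>...
                    overwrite_input=overwrite_input,
                    method=method)
    r = func(a, **kwargs)
    result = _quantile(arr,
                       quantiles=q,
    ...<2 lines>...
                       out=out,
                       weights=wgt)
    slices_having_nans = np.isnan(arr[-1, ...])
                                  ~~~^^^^^^^^^
IndexError: index -1 is out of bounds for axis 0 with size 0
```

Call:
servo_tool(rows=[{"offset": [0, 0, 0.4], "yaw": 0, "claw": 1}, {"offset": [0, 0, 0.76], "yaw": 0, "claw": 1}, {"offset": [0, 0, 0.76], "yaw": 0, "claw": 1}, {"offset": [0, 0, 0.76], "yaw": 0, "claw": 1}])

```text
time: 41.7
ee_pos: [0.4617, -0.0289, 0.1292]
tcp_rot: [-180.0, 0.1, -171.9]
wrist_force: [0.3, 0.5, 1.1]
opening: -0.0001
grasp_force: 0.0
```

Call:
servo_tool(rows=[{"offset": [-0.1, 0, 0], "yaw": 0, "claw": 1}, {"offset": [-0.2, 0, 0], "yaw": 0, "claw": 1}, {"offset": [-0.3, 0, 0], "yaw": 0, "claw": 1}, {"offset": [-0.38, 0, 0], "yaw": 0, "claw": 1}, {"offset": [-0.46, 0, 0], "yaw": 0, "claw": 1}, {"offset": [-0.54, 0, 0], "yaw": 0, "claw": 1}, {"offset": [-0.6, 0, 0], "yaw": 0, "claw": 1}, {"offset": [-0.6, 0, 0], "yaw": 0, "claw": 1}])

```text
time: 42.7
ee_pos: [0.5211, -0.0204, 0.1277]
tcp_rot: [180.0, 0.0, -171.9]
wrist_force: [-1.1, -0.5, -0.4]
opening: -0.0001
grasp_force: 0.0
```

Run:
```python
from h import *
o=get_obs();print(o["ee_pos"],o["wrist_force"])
a=np.radians(8);ax=np.array([np.cos(a),np.sin(a)]);ay=np.array([-np.sin(a),np.cos(a)]);C=np.array([.6099,-.0086])
for n in("side","scene"):
    W,p=cloud(n)
    h=hsv(p);m=(abs(h[...,0].astype(int)-24)<8)&(h[...,1]>130)&(W[...,2]>.07)&(W[...,2]<.14)&(np.linalg.norm(W[...,:2]-C,axis=2)<.16)
    q=W[m];L=np.c_[(q[:,:2]-C)@ax,(q[:,:2]-C)@ay,q[:,2]];print("clamp",len(q))
    if len(q)>5:print(np.percentile(L,[1,50,99],axis=0).round(4))
    lidplane(W,p)
```

```text
[ 0.52107784 -0.02036267  0.12769467] [-1.08981031 -0.48416835 -0.3922117 ]
clamp 124
[[-0.0849 -0.0203  0.0876]
 [-0.0784 -0.011   0.1087]
 [-0.071   0.0153  0.1294]]
lid plane tilt deg x,y [0.05 0.15] z 0.0797 2104 ((0.60999995470047, -0.008671477437019348), (0.11577963829040527, 0.21981820464134216), 7.994337558746338)
clamp 52
[[-0.0787 -0.0141  0.1133]
 [-0.0707  0.0046  0.123 ]
 [-0.0673  0.0197  0.1261]]
lid plane tilt deg x,y [0.13 0.02] z 0.0747 4499 ((0.6099330186843872, -0.00865204632282257), (0.11586809158325195, 0.21989616751670837), 8.030637741088867)
```

Call:
servo_tool(rows=[{"offset": [-0.07, 0, 0], "yaw": 0, "claw": 1}, {"offset": [-0.14, 0, 0], "yaw": 0, "claw": 1}, {"offset": [-0.21, 0, 0], "yaw": 0, "claw": 1}, {"offset": [-0.27, 0, 0], "yaw": 0, "claw": 1}, {"offset": [-0.32, 0, 0], "yaw": 0, "claw": 1}, {"offset": [-0.32, 0, 0.04], "yaw": 0, "claw": 1}, {"offset": [-0.32, 0, 0.08], "yaw": 0, "claw": 1}, {"offset": [-0.32, 0, 0.12], "yaw": 0, "claw": 1}, {"offset": [-0.32, 0, 0.15], "yaw": 0, "claw": 1}, {"offset": [-0.32, 0, 0.15], "yaw": 0, "claw": 1}])

```text
time: 44.05
ee_pos: [0.552, -0.016, 0.1124]
tcp_rot: [180.0, -0.0, -171.9]
wrist_force: [1.2, 0.1, 1.6]
opening: -0.0001
grasp_force: 0.8
```

Call:
servo_tool(rows=[{"offset": [0, 0, 0.02], "yaw": 0, "claw": 1}, {"offset": [0, 0, 0.04], "yaw": 0, "claw": 1}, {"offset": [0, 0, 0.06], "yaw": 0, "claw": 1}, {"offset": [0, 0, 0.06], "yaw": 0, "claw": 1}])

```text
time: 44.55
ee_pos: [0.5526, -0.0159, 0.1074]
tcp_rot: [-180.0, 0.1, -171.9]
wrist_force: [1.8, 0.4, 7.9]
opening: 0.0003
grasp_force: 4.3
```

Call:
servo_tool(rows=[{"offset": [0, 0, 0.01], "yaw": 0, "claw": 1}, {"offset": [0, 0, 0.02], "yaw": 0, "claw": 1}, {"offset": [0, 0, 0.02], "yaw": 0, "claw": 1}])

```text
time: 44.92
ee_pos: [0.5526, -0.0159, 0.1073]
tcp_rot: [-180.0, 0.2, -171.9]
wrist_force: [-3.0, 0.5, 21.7]
opening: -0.0002
grasp_force: 10.8
```

Call:
servo_tool(rows=[{"offset": [0, 0, 0.01], "yaw": 0, "claw": 1}, {"offset": [0, 0, 0.01], "yaw": 0, "claw": 1}])

```text
time: 45.18
ee_pos: [0.5527, -0.0159, 0.1071]
tcp_rot: [-180.0, 0.2, -171.9]
wrist_force: [-6.4, 2.0, 27.8]
opening: 0.0003
grasp_force: 14.0
```

At the stop. I'll retreat straight up, then away, and check.

Call:
servo_tool(rows=[{"offset": [0, 0, -0.2], "yaw": 0, "claw": 1}, {"offset": [0, 0, -0.6], "yaw": 0, "claw": 1}, {"offset": [0, 0, -1], "yaw": 0, "claw": 1}, {"offset": [0, 0, -1], "yaw": 0, "claw": 1}, {"offset": [0.8, 0, -1], "yaw": 0, "claw": 1}, {"offset": [0.8, 0, -1], "yaw": 0, "claw": 1}, {"offset": [0.8, 0, -1], "yaw": 0, "claw": 1}, {"offset": [0.8, 0, -1], "yaw": 0, "claw": 1}])

```text
time: 46.18
ee_pos: [0.4733, -0.0272, 0.2031]
tcp_rot: [180.0, -0.0, -171.9]
wrist_force: [0.2, -0.3, 0.2]
opening: 0.0001
grasp_force: 0.0
```

Run:
```python
from h import *
o=get_obs();print(o["time"],o["ee_pos"],o["wrist_force"])
a=np.radians(8);ax=np.array([np.cos(a),np.sin(a)]);ay=np.array([-np.sin(a),np.cos(a)]);C=np.array([.6099,-.0086])
for n in("side","scene","wrist"):
    W,p=cloud(n);cv2.imwrite(f"pics/{n}3.png",p[:,:,::-1])
    h=hsv(p);m=(abs(h[...,0].astype(int)-24)<8)&(h[...,1]>130)&(W[...,2]>.07)&(W[...,2]<.14)&(np.linalg.norm(W[...,:2]-C,axis=2)<.16)
    q=W[m];L=np.c_[(q[:,:2]-C)@ax,(q[:,:2]-C)@ay,q[:,2]];print(n,"clamp",len(q))
    if len(q)>20:
        print(np.percentile(L,[1,50,99],axis=0).round(4))
        t=L[(L[:,2]>np.percentile(L[:,2],50)-.003)];print("slope deg",np.degrees(np.polyfit(t[:,0],t[:,2],1)[0]))
    lidplane(W,p)
A=cv2.imread("pics/side3.png")[210:320,280:430];B=cv2.imread("pics/scene3.png")[180:330,220:400]
cv2.imwrite("pics/fin.png",np.hstack([cv2.resize(A,(400,300)),cv2.resize(B,(360,300))]))
```

```text
46.175 [ 0.4732707  -0.02717309  0.2030587 ] [ 0.16602546 -0.34350874  0.15246594]
side clamp 170
[[-0.0769 -0.0195  0.0801]
 [-0.0568 -0.0051  0.0888]
 [-0.0382  0.0177  0.0922]]
slope deg -1.5034229524246412
lid plane tilt deg x,y [0.01 0.15] z 0.0797 2094 ((0.6100195050239563, -0.008630990982055664), (0.11584789305925369, 0.21998357772827148), 7.920395851135254)
scene clamp 212
[[-0.0751 -0.0152  0.0806]
 [-0.0574  0.0058  0.0841]
 [-0.035   0.0196  0.0868]]
slope deg -0.023623423846265812
lid plane tilt deg x,y [0.14 0.01] z 0.0747 4429 ((0.6099224090576172, -0.008601099252700806), (0.11596447974443436, 0.2199895679950714), 8.008146286010742)
wrist clamp 0
lid plane tilt deg x,y [0.01 0.01] z 0.0778 3882 ((0.597867488861084, -0.01025690883398056), (0.09204480051994324, 0.22000189125537872), 8.110533714294434)
```

View pics/fin.png

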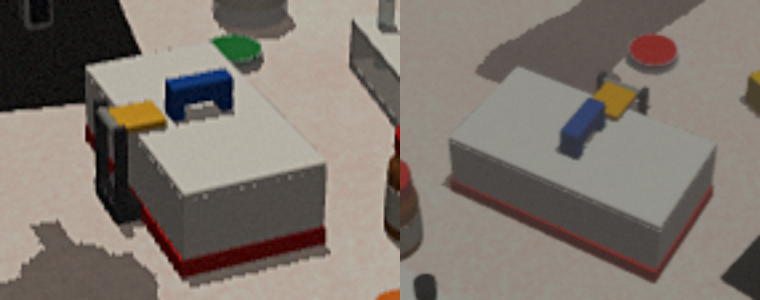

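Run:
```python
from h import *
W,p=cloud("side");print(W[214,294])
W,p=cloud("scene");show(W,(.37,.63),(.17,.47),(.012,.2),30)
```

```text
[ 0.47193147 -0.03903253  0.20058368]
```

That spot is the gripper finger, the mat is empty, and the clamp is level over the lid. I'm handing in the job.

```bash
python3 -c "
from workcell import *
print(job_done())"
```

```text
the job is handed in; nothing more can be done
None
```

I handed the job in at about 46 s of the 208 s allowed: all three cups that were on the mat are nested in the middle pocket, the one pack present lies flat in the +y bay, the lid is fully home on the ledge, and the clamp is level over it.

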